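Load the bush tray and show the flanged bush to the inspection camera

ROBOT

A 7-joint arm with a two-finger parallel gripper is mounted at the origin on the work surface. World frame = base frame: x ahead of the robot, y to its left, z up, the work surface at z = 0. Lengths are in m, angles in rad, forces in N, time in s.
With the tool pointing down it reaches from about 0.425 to 1.025 m from the base axis. Payload 9.4 kg.
Tool frame: the origin (TCP) lies on the front face of the gripper's body, between the roots of the fingers; the fingertips stand 84 mm ahead of it and the grasp point (between the pads) lies 65 mm ahead of it; z points along the fingers, y is the line along which they close (so a half turn about z gives the same grasp; the last joint's range is limited). The gripper opens to 93 mm and grips with 3 to 60 N. Pads are 15 mm wide; open, the fingers measure 128 mm over their backs; the gripper's body (75 mm by 188 mm) begins 65 mm behind the grasp point.
Start: joints at [-1.182, 0.599, -0.003, 1.599, 0.002, 0.943, -0.08], TCP at [0.326, 0.648, 0.303] pointing down, gripper open.
Joint ranges: [-2.57, 2.57], [-0.35, 1.97], [-1.29, 1.29], [0.11, 2.56], [-1.05, 4.19], [0.11, 1.86], [-2.63, 2.63]. Speed limits (rad/s): [2.22, 2.22, 3.01, 3.01, 3.14, 3.14, 3.14].

INTERFACE

Orientations are given as a unit quaternion [x, y, z, w].
In Python, from bench import observe, get_image, close_job gives the robot as it stands.
- The arm moves only by the shell command python3 -m crank 'ROWS'. ROWS is a JSON object whose key "moves" holds a list of rows, 1 to 5 of them, each of 5 numbers: dx, dy, dz in m, then a turn about the tool's z in rad, then the opening from 0.0 (shut) to 1.0 (fully open); each row is the pose to reach, as a shift and turn from the pose commanded when the command began, along the tool's axes at that moment; what a row does not reach only later rows make up. A row lasts 1/8 s, in which the tool goes at most 0.0625 m and 0.188 rad, less where a joint would pass 70% of its speed; a pose out of reach is approached as far as the arm can. The fingers move at their own pace and stop on an object; the grip force is fixed at half the most. Time passes only in rows, so rows that do not move let the fingers close. It prints the time, the measured TCP pose, the force, the opening and the grip force at its end. Input that does not fit is refused with a message, and nothing moves.
- observe(): the state, without advancing time (a new reading comes with each control period).
- get_image(name): name is "side" or "top"; returns a dict with "image" (480x640x3 uint8, red, green, blue), "camera_matrix" (3x3 intrinsics, pixels), "eye" and "orientation" of the camera in the world. Camera axes: x right, y down, z forward; pixel columns grow to the right and rows downward; lengths in m; the calibration is good to about 2 mm. A picture is of the moment at which its call begins. There is no depth.
- close_job(): hands the job in; it is judged then, once.
The state is a dict: "t": time; "joints": joint angles; "dq": joint speeds; "joint_torque": joint torques, N m; "tool_pos": TCP position; "tool_rot": TCP orientation; "force": force on the tool from outside, world axes, zero at the start; "wrist_torque": the same for the moment, N m; "gripper_width": opening from 0.0 (shut) to 1.0 (fully open); "grasp_force": force on a finger pad.
Only numpy, scipy, OpenCV 4.12 (cv2) and the standard library are available. Lean on these libraries where they do the work, as an engineer would, in place of code of your own. Each camera call takes 0.05 s, during which the arm holds its last target. There are 200 camera calls.

TASK

Slide the loaded bush tray along the bench into the slotted holder until it is fully home against the stop, keeping the bushes standing on their pegs. Then pick the one flanged bush out of the tray and hold it still in the air, flange towards the inspection camera: flange face square to the lens, centred on the line of sight and 100 mm from the lens glass. Finish while still holding it there in the gripper; do not touch the camera, and leave the tray home, the plain bushes on it and everything else where it is.

Things in the scene. Friction and masses are not known exactly. Their poses are not given: they have to be found in the camera images.
- flanged: the one bush with a flange: steel tube 38 outer diameter, 31 bore, flange 56 diameter and 5 thick at its bottom end, 36 high in all, about 115 g. Starts standing on a tray peg, flange down; from above the flange shows as a step round its foot. Origin: centre of the flange's underside (the face to show); z along the axis towards the unflanged end.
- tray: grey plastic tray, plate 220 (its x) x 150 (its y) x 8 thick, flat on the bench, loaded about 0.75 kg. Origin: centre of its underside; +x is the leading end. Six pegs of diameter 26, 9 high, at x = 75, 13, -49, y = +-35; bushes stand over five of them on the plate's top.
- fin (a point): upright aluminium fin at the tray's rear end, by which the tray is held: 30 long along the tray's x, 12 thick along its y, reaching from the plate up to 50 above the bench. This point is the centre of its top, at x = -93, y = 0, z = 50 of the tray; axes as the tray.
- holder: fixed steel tray holder at the right of the bench, mouth to the left. Origin: its centre on the bench; +x is the way in. Two rails (inner faces y = +-79, lips over the tray's edges in to y = +-69) from x = -65 to the stop face at x = 65; flared guides from x = -95; 20 high. Tray slides on the bench. Fully home, the tray's origin is at x = -45 and 90 of it, with the fin, stands out.
- lens (a point): centre of the lens glass of the inspection camera: white block with black barrel and white ring light, 68 diameter, round the lens, in a yoke at the left of the bench. It looks up, leaning 20 to 35 degrees from vertical towards the robot's side; glass about 135 above the bench. z points out along the line of sight, y is level.
- focus (a point): point in the air where the camera is in focus: on the line of sight, 100 in front of the lens glass (axes as lens). The centre of the flange's underside belongs here.
- plain0: plain steel bush without a flange: tube 38 outer diameter, 31 bore, 36 high, about 85 g, standing on a tray peg. Origin at the centre of its underside, z up its axis. It stays on the tray.
- plain1: plain steel bush without a flange: tube 38 outer diameter, 31 bore, 36 high, about 85 g, standing on a tray peg. Origin at the centre of its underside, z up its axis. It stays on the tray.
- plain2: plain steel bush without a flange: tube 38 outer diameter, 31 bore, 36 high, about 85 g, standing on a tray peg. Origin at the centre of its underside, z up its axis. It stays on the tray.
- plain3: plain steel bush without a flange: tube 38 outer diameter, 31 bore, 36 high, about 85 g, standing on a tray peg. Origin at the centre of its underside, z up its axis. It stays on the tray.
- bowl: round sheet-steel bowl, rim diameter 120, 50 high. Bystander, leave alone. Origin at the centre of its underside.
- wrench: steel open-ended spanner, 170 long, lying flat. Bystander, leave alone. Origin at the centre of its underside.
- brush: flat hand brush, 180 long, lying flat. Bystander, leave alone. Origin at the centre of its underside.
- race: large thin steel ring, outer diameter 72, 20 high. Bystander, leave alone. Origin at the centre of its underside.
- oilcan: closed aluminium can, diameter 56, 110 high. Bystander, leave alone. Origin at the centre of its underside.
- carton: closed cardboard carton 90 x 120 x 60 high. Bystander, leave alone. Origin at the centre of its underside.
- sleeve: plain steel sleeve, outer diameter 48, 45 high, standing on the bench. Bystander, leave alone. Origin at the centre of its underside.
- camera: the fixed base of the inspection camera, 120 x 120 x 14 high, with its yoke and head. Origin at the centre of the base's underside.
Things that resemble listed ones, but are neither listed nor needed, are in the scene too. Leave any blue or yellow look-alike of the flanged alone. What is shaped like the plain0 but yellow is not meant.

How it is judged:
By the outcome, as a careful person would: the job done as asked, in the order asked, and still so for the second after the job is handed in, while the arm keeps its last pose, push and grip.
It also fails if it takes over 64 s, if anything falls off the work surface, if the arm or the gripper's body presses on something with over 40 N, if the wrist force passes 120 N, or if a joint passes its speed limit or range.

## Working session

There is one attempt and no reset: what is moved stays moved. The work goes in short steps, Python scripts to look and compute and a shell command to move; the robot and the scene stay as the last step left them, time stands still between calls to the robot, and variables do not carry over. Pictures are saved under pics/ and viewed, at most 10 in all, crops included, and the job is handed in when it is done.

```bash
mkdir -p pics; ls
python3 - <<'E'
from bench import *
import cv2,json
for n in("top","side"):
    d=get_image(n); cv2.imwrite(f"pics/{n}0.png",d["image"][:,:,::-1])
    print(n,d["camera_matrix"],d["eye"],d["orientation"])
print(observe())
E
```

```text
pics
top [[590.90532715   0.         325.29380424]
 [  0.         590.90532715 235.41955933]
 [  0.           0.           1.        ]] [3.83999431e-01 8.58808984e-04 1.39043506e+00] [-0.70331131  0.70802559 -0.04458129  0.04544756]
side [[450.03475619   0.         323.6975072 ]
 [  0.         450.03475619 242.25694984]
 [  0.           0.           1.        ]] [0.4667256  0.68564752 0.78054988] [-0.01995006  0.91554488 -0.4012559   0.01931987]
{'t': 0.1, 'joints': array([-1.18169119,  0.60004534, -0.00250244,  1.60003388,  0.00180799,
        0.94290563, -0.07979998]), 'dq': array([ 0.00108334, -0.00188719,  0.00042357, -0.00246963,  0.00068766,
        0.00170972, -0.00066817]), 'joint_torque': array([ 6.30444978e-03, -7.66557813e+01,  1.50218524e+00, -2.52940929e+01,
       -5.23805141e-02,  1.35790603e-02,  6.29802412e-05]), 'tool_pos': array([0.32551272, 0.64746575, 0.3019524 ]), 'tool_rot': array([ 2.30788334e-01,  9.73003731e-01, -6.90581663e-04, -8.19689585e-05]), 'force': array([1.17171408, 0.01816793, 0.43655685]), 'wrist_torque': array([-0.03320967,  0.03473724, -0.00658159]), 'grasp_force': 0.0, 'gripper_width': 1.0001601779617675}
```

View pics/top0.png

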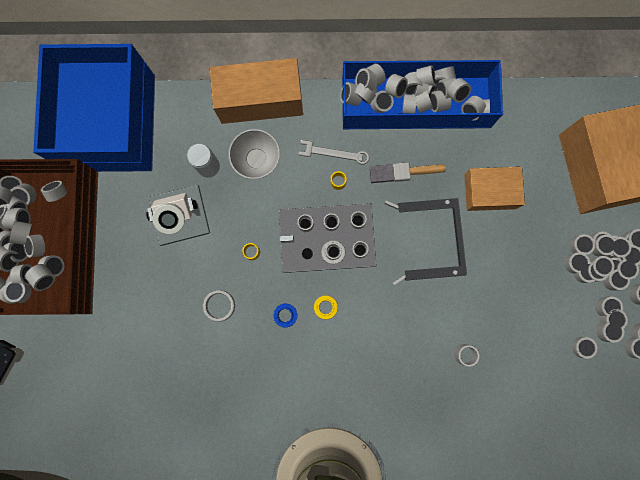

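View pics/side0.png

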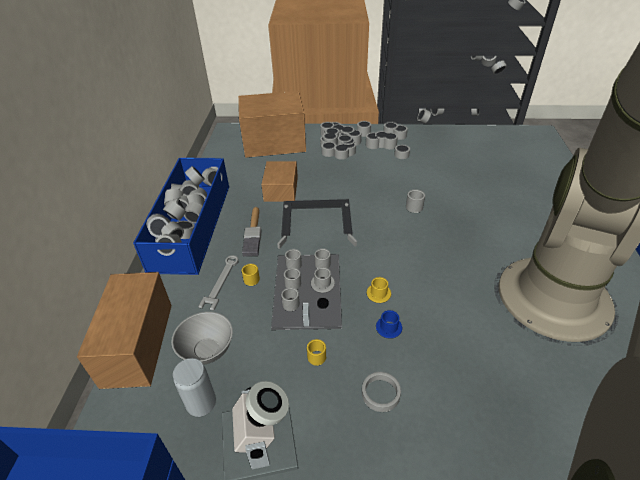

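The top view shows the tray at about (327,238) with its fin at (287,239), leading end to the right. The holder's mouth is at about (398,240) and the inspection camera's lens at (170,218).

Candidates for the flanged bush in the top view:
- Steel bush in the tray at (333,251), with a step round its foot.
- Blue look-alike at (286,315).
- Yellow look-alike at (326,307).

The steel one in the tray fits. I'll confirm it in a crop and measure.

```bash
cat > h.py <<'E'
import numpy as np,cv2
from bench import *
from scipy.spatial.transform import Rotation as R
class V:
    def __init__(s,n):
        d=get_image(n); s.im=d["image"]; s.K=np.array(d["camera_matrix"]); s.e=np.array(d["eye"]); s.R=R.from_quat(d["orientation"]).as_matrix()
    def ray(s,p):
        p=np.atleast_2d(p).astype(float); r=np.c_[p,np.ones(len(p))]@np.linalg.inv(s.K).T@s.R.T
        return r/np.linalg.norm(r,axis=1)[:,None]
    def pl(s,p,z):
        r=s.ray(p); return s.e+r*((z-s.e[2])/r[:,2])[:,None]
    def pix(s,X):
        c=(np.atleast_2d(X)-s.e)@s.R; q=c@s.K.T; return q[:,:2]/q[:,2:]
    def circ(s,el,r):
        # closed-form circle pose from image ellipse: centres and normals (towards eye), world
        (cx,cy),(a,b),t=el; t=np.radians(t); U=np.array([[np.cos(t),-np.sin(t)],[np.sin(t),np.cos(t)]])
        A=U@np.diag([4/a**2,4/b**2])@U.T; c=np.array([cx,cy])
        C=np.block([[A,-(A@c)[:,None]],[-(A@c)[None],np.array([[c@A@c-1]])]]); Q=s.K.T@C@s.K
        w,v=np.linalg.eigh(Q); # w[0]<0<w[1]<w[2]
        l3,l2,l1=w; e3,e1=v[:,0],v[:,2]; out=[]
        for sg in(1,-1):
            n=e1*np.sqrt((l1-l2)/(l1-l3))+sg*e3*np.sqrt((l2-l3)/(l1-l3))
            # pole of plane: centre direction = Q^-1 n
            d=np.linalg.solve(Q,n); d/=d[2]; n=n if n@d<0 else -n
            # scale: distance of plane with radius r
            h=r*np.sqrt(-l2*l2/(l1*l3)) # plane distance
            X=d*(h/abs(n@d)); out.append((s.e+s.R@X,s.R@n))
        return out
def tri(v1,p1,v2,p2):
    a,b=v1.ray(p1)[0],v2.ray(p2)[0]; s=np.linalg.lstsq(np.c_[a,-b],v2.e-v1.e,rcond=None)[0]
    P,Q=v1.e+a*s[0],v2.e+b*s[1]; return (P+Q)/2,np.linalg.norm(P-Q)
E
python3 - <<'E'
from h import *
t,s=V("top"),V("side")
cv2.imwrite("pics/t.npy.png",t.im[:,:,::-1]);cv2.imwrite("pics/s.npy.png",s.im[:,:,::-1])
def crop(im,x,y,w,h,k): return cv2.resize(im[y:y+h,x:x+w,::-1],None,fx=k,fy=k,interpolation=cv2.INTER_CUBIC)
a=crop(t.im,270,190,200,100,4); b=crop(t.im,140,180,66,75,4); c=crop(s.im,222,370,68,75,4); d=crop(s.im,270,240,66,75,4)
out=np.zeros((700,800,3),np.uint8); out[:400]=a; out[400:,:264]=b; out[400:,264:536]=c; out[400:,536:]=d
cv2.imwrite("pics/crop1.png",cv2.resize(out,(685,600)))
for v,n,box in((t,"t",(275,200,105,75)),(t,"hold",(385,190,85,100))):
    x,y,w,h=box; g=v.im[y:y+h,x:x+w]; print(n,g[h//2,::8].tolist())
E
```

```text
t [[114, 124, 121], [187, 193, 192], [200, 208, 208], [117, 110, 112], [105, 108, 109], [115, 115, 112], [109, 105, 113], [109, 110, 112], [111, 109, 111], [109, 111, 114], [112, 114, 116], [114, 110, 111], [113, 111, 113], [114, 122, 119]]
hold [[113, 124, 120], [118, 125, 121], [113, 120, 120], [122, 132, 130], [122, 131, 125], [123, 131, 132], [119, 129, 124], [109, 121, 117], [117, 124, 123], [38, 37, 42], [113, 121, 121]]
```

View pics/crop1.png

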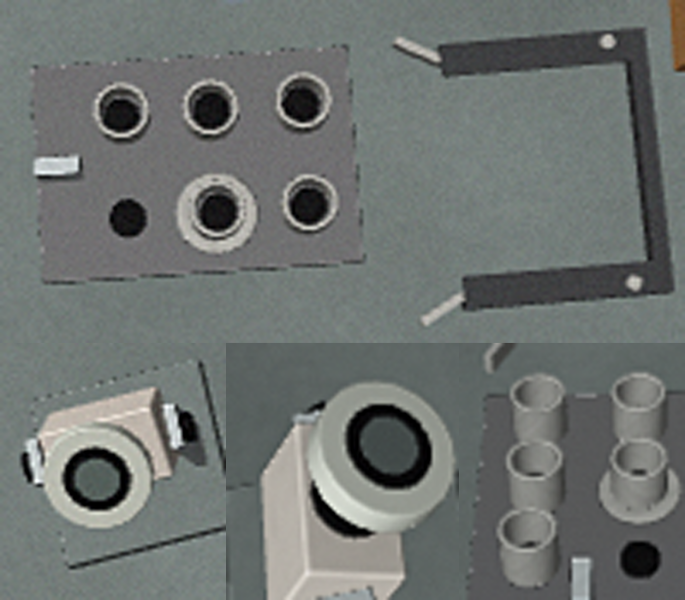

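The enlarged crop confirms it: the steel bush with a step round its foot is on peg (13,-35), crop (217,212), which is top (333,251). The lens shows as a black annulus round grey glass in both views. Next I'll measure the tray, the holder and the lens.

```bash
cat > meas.py <<'E'
from h import *
def quad(v,mask,z,box):
    x,y,w,h=box; m=cv2.resize(mask[y:y+h,x:x+w].astype(np.float32),None,fx=4,fy=4,interpolation=cv2.INTER_LINEAR)
    m=cv2.morphologyEx((m>.5).astype(np.uint8),cv2.MORPH_OPEN,np.ones((9,9))); c=max(cv2.findContours(m,0,2)[0],key=cv2.contourArea)
    p=(cv2.convexHull(c)[:,0]+.5)/4-.5+[x,y]
    P=v.pl(p,z)[:,:2].astype(np.float32)*1000; return cv2.minAreaRect(P)
def tray(v):
    b=cv2.GaussianBlur(v.im,(5,5),0).astype(int); return quad(v,(b[...,1]-b[...,0]<4),.008,(270,195,115,85))
def holder(v):
    b=v.im.max(2); return quad(v,b<75,.020,(395,190,80,95))
def ann(v,c):
    x,y=c[0]-22,c[1]-22; g=cv2.resize(v.im[y:y+44,x:x+44],None,fx=8,fy=8,interpolation=cv2.INTER_CUBIC).max(2)
    o={}
    cs,hi=cv2.findContours((g<110).astype(np.uint8),cv2.RETR_CCOMP,cv2.CHAIN_APPROX_NONE)
    for k,cc in enumerate(cs):
        par=hi[0][k][3]
        if par>=0 and cv2.contourArea(cc)>1500: 
            for n,q in(("in",cc),("out",cs[par])):
                (a,b),ax,t=cv2.fitEllipse(q); o[n]=(((a+.5)/8-.5+x,(b+.5)/8-.5+y),(ax[0]/8,ax[1]/8),t)
    return o
E
python3 - <<'E'
from meas import *
t,s=V("top"),V("side")
print("tray",tray(t)); print("holder",holder(t))
print("obs fin", t.pl([[287,239]],.05))
A,B=ann(t,(169,218)),ann(s,(268,402))
for k in("in","out"):
    print(k,A.get(k),B.get(k))
    C,e=tri(t,A[k][0],s,B[k][0]); print(C,e)
    for v,E in((t,A),(s,B)):
        for X,n in v.circ(E[k],.013 if k=="in" else .02): print(np.linalg.norm(X-v.e)/np.linalg.norm(C-v.e),n, np.degrees(np.arccos(n[2])),np.degrees(np.arctan2(n[1],n[0])))
# camera base
b=t.im[180:250,145:215].max(2)
E
```

```text
tray ((556.4541625976562, -1.2961654663085938), (151.9772491455078, 220.86898803710938), 3.5647523403167725)
holder ((550.623291015625, -246.71401977539062), (183.87850952148438, 143.18759155273438), 4.444979190826416)
obs fin [[0.54805819 0.08950851 0.05      ]]
in None NoneTraceback (most recent call last):
  File "<stdin>", line 8, in <module>
KeyError: 'in'
```

```bash
cat >> h.py <<'E'
def go(x,y,z,ydir=None):
    """print tool-axis shift/turn bringing grasp point to x,y,z with tool y along ydir deg (mod 180)"""
    o=observe(); M=R.from_quat(o["tool_rot"]).as_matrix(); p=o["tool_pos"]
    d=M.T@(np.array([x,y,z+.065])-p); a=0
    if ydir is not None:
        cur=np.degrees(np.arctan2(M[1,1],M[0,1])); a=-((ydir-cur+90)%180-90)
    print("shift",d.round(4),"turn",round(np.radians(a),3),"yaw_y",np.degrees(np.arctan2(M[1,1],M[0,1])).round(2),"tcp",p.round(4),"q7",o["joints"][6].round(2),"t",o["t"],"w",o["gripper_width"].round(3),"F",o["force"].round(1))
E
python3 - <<'E'
from meas import *
t,s=V("top"),V("side"); 
for v,c in((t,(169,218)),(s,(268,402))):
    x,y=c; print(v.im[y,x-16:x+17].max(1).tolist()); print(v.im[y-16:y+17,x].max(1).tolist())
go(.5507,.0916,.12,3.56)
E
```

```text
[180, 187, 188, 191, 186, 76, 0, 6, 36, 105, 101, 91, 93, 94, 92, 98, 94, 96, 93, 94, 105, 97, 2, 0, 19, 112, 194, 184, 183, 191, 184, 112, 176]
[240, 146, 149, 203, 184, 183, 190, 198, 142, 0, 16, 28, 98, 95, 99, 91, 94, 93, 94, 95, 91, 95, 100, 106, 5, 9, 34, 207, 185, 185, 183, 191, 119]
[152, 152, 152, 156, 164, 107, 24, 3, 5, 3, 83, 81, 76, 72, 73, 73, 74, 74, 73, 72, 74, 73, 74, 74, 75, 79, 28, 7, 3, 0, 153, 157, 150]
[157, 146, 0, 4, 12, 38, 79, 74, 73, 74, 71, 73, 72, 74, 74, 73, 74, 74, 74, 75, 80, 78, 15, 10, 6, 17, 89, 165, 155, 153, 153, 153, 152]Traceback (most recent call last):
  File "<stdin>", line 5, in <module>
  File "h.py", line 38, in go
    print("shift",d.round(4),"turn",round(np.radians(a),3),"yaw_y",np.degrees(np.arctan2(M[1,1],M[0,1])).round(2),"tcp",p.round(4),"q7",o["joints"][6].round(2),"t",o["t"],"w",o["gripper_width"].round(3),"F",o["force"].round(1))
                                                                                                                                                                               ^^^^^^^^^^^^^^^^^^^^^^^^
AttributeError: 'float' object has no attribute 'round'
```

```bash
sed -i 's/o\["gripper_width"\].round(3)/round(o["gripper_width"],3)/' h.py
python3 - <<'E'
s=open('meas.py').read(); i=s.index("def ann")
open('meas.py','w').write(s[:i]+'''def ann(v,c):
    x,y=c[0]-18,c[1]-18; g=cv2.resize(v.im[y:y+36,x:x+36],None,fx=8,fy=8,interpolation=cv2.INTER_LINEAR).max(2)
    w=float(np.median(v.im[c[1]-3:c[1]+4,c[0]-3:c[0]+4].max(2))); o={}
    lab=cv2.floodFill((g>w/2).astype(np.uint8),None,(144,144),2)[1]
    W=187 if w>85 else 153
    for n,m in(("in",lab==2),("out",g<W/2)):
        cs=cv2.findContours(m.astype(np.uint8),0,1)[0]
        q=max((k for k in cs if cv2.pointPolygonTest(cv2.convexHull(k),(144,144),False)>0),key=cv2.contourArea)
        if n=="out": q=cv2.convexHull(q)
        (a,b),ax,t=cv2.fitEllipseDirect(q); o[n]=(((a+.5)/8-.5+x,(b+.5)/8-.5+y),(ax[0]/8,ax[1]/8),t)
    return o
''')
E
python3 - <<'E'
from meas import *
t,s=V("top"),V("side")
A,B=ann(t,(169,218)),ann(s,(268,402))
for k in("in","out"):
    print(k,A.get(k),B.get(k))
    C,e=tri(t,A[k][0],s,B[k][0]); print(C,e)
    for v,E in((t,A),(s,B)):
        for X,n in v.circ(E[k],.013 if k=="in" else .02): print(.013*np.linalg.norm(C-v.e)/np.linalg.norm(X-v.e),n.round(3), np.degrees(np.arccos(n[2])),np.degrees(np.arctan2(n[1],n[0])))
go(.5507,.0916,.12,3.56)
E
```

```text
in ((167.8061180114746, 219.38702964782715), (12.197319984436035, 13.636702537536621), 106.74939727783203) ((269.1654472351074, 399.40003395080566), (15.4727201461792, 18.38868522644043), 132.4897003173828)
[0.58252995 0.34197303 0.12869774] 0.0006794283874629162
0.01425835651851987 [-0.498 -0.099  0.862] 30.487502425237683 -168.79063059568608
0.014258356518519874 [ 0.22  -0.377  0.899] 25.910431292439473 -59.758126207493845
0.014186460785890231 [-0.447 -0.098  0.889] 27.22029791712326 -167.68351490096302
0.014186460785890231 [0.199 0.836 0.511] 59.25033560179401 76.62367962848118
out ((167.814790725708, 219.24756240844727), (18.302623748779297, 19.962961196899414), 107.26763916015625) ((269.0728302001953, 399.7214832305908), (22.533187866210938, 27.265090942382812), 133.34939575195312)
[0.58283231 0.34214146 0.12800872] 0.0008993357772663785
0.013580489717596055 [-0.441 -0.111  0.891] 27.062024002538596 -165.81402448530002
0.013580489717596058 [ 0.156 -0.376  0.913] 24.03329793648592 -67.42515747562977
0.013668067073192734 [-0.464 -0.113  0.879] 28.513170091457848 -166.36578963888314
0.013668067073192736 [0.22  0.838 0.499] 60.05250088538828 75.31150123070788
shift [-0.4509 -0.3958  0.1177] turn 1.043 yaw_y 63.31 tcp [0.3256 0.6477 0.3027] q7 -0.08 t 0.5 w 1.001 F [ 0.  -0.7  0.7]
```

Lens glass: (0.583, 0.342, 0.128), with the line of sight tilted about 28° towards azimuth −167°. The tool can't tilt, so the bush will have to be pivoted between the pads later. First move: to above the fin.

```bash
python3 -m crank '{"moves":[[-0.45, -0.396, 0, 1.043, 1], [-0.45, -0.396, 0, 1.043, 1], [-0.45, -0.396, 0, 1.043, 1], [-0.45, -0.396, 0, 1.043, 1], [-0.45, -0.396, 0, 1.043, 1]]}'; python3 -c "
from h import *
go(.5507,.0916,.12,3.56)"
```

```text
t: 1.12
tool_pos: [0.4431, 0.3561, 0.3031]
tool_rot: [0.648, 0.762, 0.0, 0.0]
force: [0.6, 1.0, 0.7]
gripper_width: 0.999
grasp_force: 0.0
shift [-0.2784  0.0636  0.118 ] turn 0.099 yaw_y 9.25 tcp [0.4431 0.3561 0.3031] q7 -0.45 t 1.125 w 0.999 F [0.6 1.  0.7]
```

```bash
python3 -m crank '{"moves":[[-0.278, 0.064, 0.06, 0.1, 1], [-0.278, 0.064, 0.06, 0.1, 1], [-0.278, 0.064, 0.06, 0.1, 1], [-0.278, 0.064, 0.06, 0.1, 1], [-0.278, 0.064, 0.06, 0.1, 1]]}'; python3 -m crank '{"moves":[[0, 0, 0, 0, 1], [0, 0, 0, 0, 1]]}'; python3 -c "
from h import *
go(.5507,.0916,.034,3.56)"
```

```text
t: 1.75
tool_pos: [0.5528, 0.0915, 0.2425]
tool_rot: [0.684, 0.73, -0.0, 0.0]
force: [0.5, 1.1, 0.0]
gripper_width: 1.002
grasp_force: 0.0
t: 2.0
tool_pos: [0.5519, 0.095, 0.2428]
tool_rot: [0.683, 0.731, 0.0, -0.0]
force: [0.5, 0.3, -1.6]
gripper_width: 1.001
grasp_force: 0.0
shift [-0.0034 -0.0014  0.1438] turn 0.005 yaw_y 3.87 tcp [0.5519 0.095  0.2428] q7 0.01 t 2.0 w 1.001 F [ 0.5  0.3 -1.6]
```

```bash
python3 -m crank '{"moves":[[-0.003, -0.001, 0.05, 0, 1], [-0.003, -0.001, 0.09, 0, 1], [-0.003, -0.001, 0.12, 0, 1], [-0.003, -0.001, 0.142, 0, 1], [-0.003, -0.001, 0.142, 0, 0.6]]}'; python3 -m crank '{"moves":[[0, 0, 0, 0, 0.3], [0, 0, 0, 0, 0], [0, 0, 0, 0, 0], [0, 0, 0, 0, 0]]}'
python3 - <<'E'
from meas import *
go(.5507,.0916,.034,3.56)
t=V("top");b=cv2.resize(t.im[190:290,265:475,::-1],None,fx=3.8,fy=3.8,interpolation=2); cv2.imwrite("pics/grip1.png",b)
E
```

```text
t: 2.62
tool_pos: [0.5503, 0.0931, 0.0997]
tool_rot: [0.682, 0.731, -0.001, -0.001]
force: [-0.5, 0.0, 0.2]
gripper_width: 0.934
grasp_force: 0.0
t: 3.12
tool_pos: [0.5513, 0.0915, 0.1012]
tool_rot: [0.683, 0.731, 0.0, 0.0]
force: [0.8, -0.6, -0.4]
gripper_width: 0.515
grasp_force: 0.0
shift [ 0.0001 -0.0006  0.0022] turn 0.005 yaw_y 3.87 tcp [0.5513 0.0915 0.1012] q7 0.08 t 3.125 w 0.515 F [ 0.8 -0.6 -0.4]
```

View pics/grip1.png

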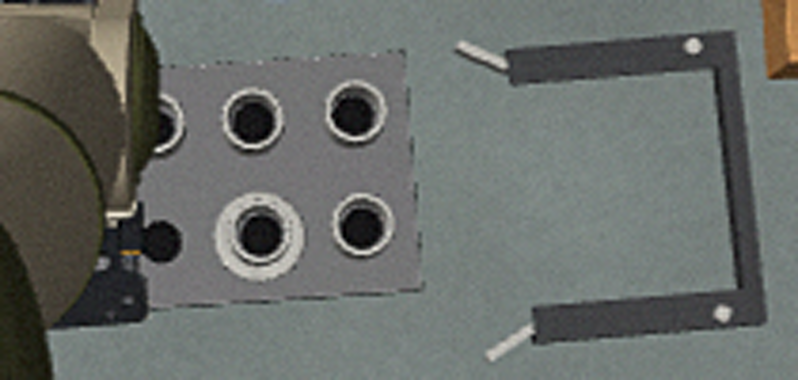

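The jaws are around the fin and still closing (they're slow). The flanged bush shows at (260,235) in this crop. I'll finish the grip, then slide the tray sideways onto the holder's axis.

```bash
python3 -m crank '{"moves":[[0, 0, 0, 0, 0], [0, 0, 0, 0, 0], [0, 0, 0, 0, 0], [0, 0, 0, 0, 0], [0, 0, 0, 0, 0]]}'; python3 -m crank '{"moves":[[0, 0, 0, 0, 0], [0, 0, 0, 0, 0]]}';python3 -m crank '{"moves":[[0, -0.006, 0, -0.004, 0], [0, -0.013, 0, -0.008, 0], [0, -0.020, 0, -0.012, 0], [0, -0.027, 0, -0.015, 0], [0, -0.027, 0, -0.015, 0]]}'
python3 - <<'E'
from meas import *
go(.5507,.0916,.034,3.56)
t=V("top"); 
b=cv2.GaussianBlur(t.im,(5,5),0).astype(int)
# leading edge + side edges of the plate: fit lines to boundary points
m=(b[...,1]-b[...,0]<4)
def edge(pts,ax):
    P=t.pl(pts,.008)[:,:2]; l=cv2.fitLine(P.astype(np.float32),cv2.DIST_HUBER,0,.01,.01).ravel(); print(ax,l[2:],np.degrees(np.arctan2(l[1],l[0]))%180)
edge([(max(x for x in range(340,390) if m[y,x]),y) for y in range(218,266,2)],"lead")
edge([(x,min(y for y in range(195,240) if m[y,x])) for x in range(318,368,2)],"far")
edge([(x,max(y for y in range(240,290) if m[y,x])) for x in range(312,368,2)],"near")
cv2.imwrite("pics/grip2.png",cv2.resize(t.im[190:290,265:475,::-1],None,fx=3.8,fy=3.8,interpolation=2))
E
```

```text
t: 3.8
tool_pos: [0.5502, 0.0913, 0.1006]
tool_rot: [0.683, 0.73, -0.001, -0.001]
force: [-5.4, 0.3, 5.0]
gripper_width: 0.132
grasp_force: 30.0
t: 4.05
tool_pos: [0.5502, 0.0914, 0.1006]
tool_rot: [0.683, 0.73, -0.001, -0.001]
force: [-5.3, 0.8, 4.7]
gripper_width: 0.128
grasp_force: 30.0
t: 4.68
tool_pos: [0.5234, 0.0896, 0.1007]
tool_rot: [0.677, 0.736, -0.0, -0.0]
force: [0.3, 0.5, -3.6]
gripper_width: 0.131
grasp_force: 30.0
shift [-0.0002  0.0274  0.0017] turn 0.02 yaw_y 4.73 tcp [0.5234 0.0896 0.1007] q7 0.09 t 4.675 w 0.131 F [ 0.3  0.5 -3.6]
lead [ 0.562416   -0.10890429] 4.8268538
far [ 0.61092395 -0.0540588 ] 94.34391
near [ 0.46236876 -0.03783819] 94.84644
```

View pics/grip2.png

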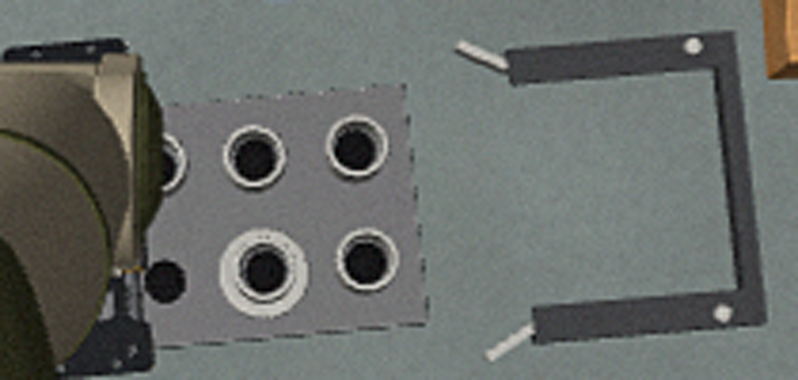

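Tray yaw is 4.6° against the holder's 4.4°, it sits about 1.5 mm off the axis, and it has 195 mm to go. The picture shows all bushes standing, with the tray end at (427,320). Advancing to the mouth.

```bash
python3 -m crank '{"moves":[[-0.012, -0.001, 0, 0.003, 0], [-0.024, -0.002, 0, 0.003, 0], [-0.036, -0.002, 0, 0.003, 0], [-0.048, -0.002, 0, 0.003, 0], [-0.06, -0.002, 0, 0.003, 0]]}'; python3 -m crank '{"moves":[[-0.01, 0, 0, 0, 0], [-0.02, 0, 0, 0, 0], [-0.03, 0, 0, 0, 0], [-0.03, 0, 0, 0, 0]]}'
python3 - <<'E'
from meas import *
go(.5394,-.1026,.035,4.44)
t=V("top"); 
cv2.imwrite("pics/grip3.png",cv2.resize(t.im[180:290,275:485,::-1],None,fx=3.8,fy=3.8,interpolation=2))
E
```

```text
t: 5.35
tool_pos: [0.5272, 0.0286, 0.1007]
tool_rot: [0.679, 0.734, -0.0, -0.0]
force: [-0.2, 3.0, -3.4]
gripper_width: 0.127
grasp_force: 30.0
t: 5.85
tool_pos: [0.5296, -0.0018, 0.1007]
tool_rot: [0.679, 0.734, -0.0, 0.0]
force: [0.1, -0.9, -4.7]
gripper_width: 0.126
grasp_force: 30.0
shift [-0.1012  0.002   0.0008] turn 0.0 yaw_y 4.45 tcp [ 0.5296 -0.0018  0.1007] q7 0.21 t 5.85 w 0.126 F [ 0.1 -0.9 -4.7]
```

View pics/grip3.png

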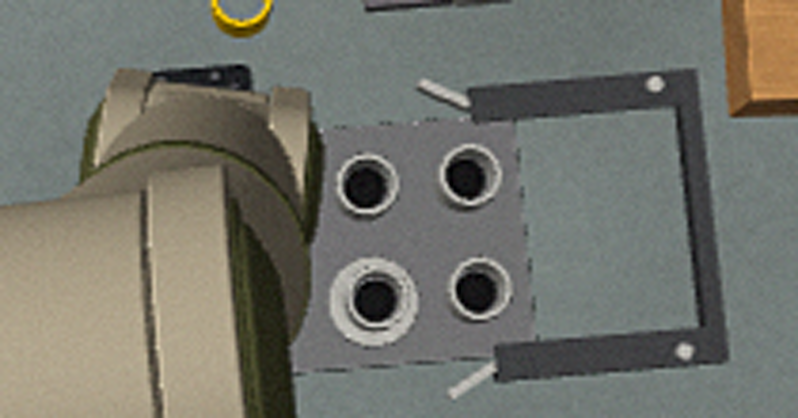

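The leading end is between the rails at crop (530,330) and the bushes are standing, but the tray is 2–3 mm towards the near rail. I'll trim that while advancing.

```bash
python3 -m crank '{"moves":[[-0.01, 0.002, 0, 0, 0], [-0.02, 0.0025, 0, 0, 0], [-0.03, 0.0025, 0, 0, 0], [-0.04, 0.0025, 0, 0, 0], [-0.05, 0.0025, 0, 0, 0]]}'; python3 -m crank '{"moves":[[-0.01, 0, 0, 0, 0], [-0.02, 0, 0, 0, 0], [-0.03, 0, 0, 0, 0], [-0.038, 0, 0, 0, 0], [-0.042, 0, 0, 0, 0]]}'; python3 -m crank '{"moves":[[0, 0, 0, 0, 0]]}'
python3 - <<'E'
from meas import *
go(.5394,-.1026,.035,4.44)
E
```

```text
t: 6.52
tool_pos: [0.536, -0.0507, 0.1007]
tool_rot: [0.679, 0.735, -0.0, -0.0]
force: [0.7, 2.8, -3.1]
gripper_width: 0.129
grasp_force: 30.0
t: 7.15
tool_pos: [0.5393, -0.0925, 0.1007]
tool_rot: [0.679, 0.734, -0.0, 0.0]
force: [-0.4, 2.8, -3.0]
gripper_width: 0.124
grasp_force: 30.0
t: 7.28
tool_pos: [0.5393, -0.0926, 0.1007]
tool_rot: [0.679, 0.734, -0.0, 0.0]
force: [0.1, -1.8, -3.8]
gripper_width: 0.127
grasp_force: 30.0
shift [-0.0099 -0.0007  0.0007] turn 0.001 yaw_y 4.5 tcp [ 0.5393 -0.0926  0.1007] q7 0.32 t 7.275 w 0.127 F [ 0.1 -1.8 -3.8]
```

Final push, in small steps, until the force rises on the stop.

```bash
python3 -m crank '{"moves":[[-0.003, 0, 0, 0, 0], [-0.006, 0, 0, 0, 0], [-0.008, 0, 0, 0, 0], [-0.01, 0, 0, 0, 0], [-0.011, 0, 0, 0, 0]]}'; python3 -m crank '{"moves":[[-0.002, 0, 0, 0, 0], [-0.003, 0, 0, 0, 0], [-0.003, 0, 0, 0, 0]]}'
```

```text
t: 7.9
tool_pos: [0.5403, -0.1029, 0.1007]
tool_rot: [0.678, 0.735, 0.0, 0.0]
force: [0.1, 2.2, -3.0]
gripper_width: 0.129
grasp_force: 30.0
t: 8.28
tool_pos: [0.5404, -0.1037, 0.1008]
tool_rot: [0.678, 0.735, 0.001, -0.001]
force: [-0.3, 9.5, -0.6]
gripper_width: 0.125
grasp_force: 30.0
```

```bash
python3 -m crank '{"moves":[[-0.001, 0, 0, 0, 0], [-0.002, 0, 0, 0, 0], [-0.002, 0, 0, 0, 0]]}'
```

```text
t: 8.65
tool_pos: [0.5405, -0.1039, 0.1008]
tool_rot: [0.677, 0.736, 0.001, -0.002]
force: [-0.8, 15.8, 1.6]
gripper_width: 0.127
grasp_force: 30.0
```

It's stopped on the stop: the advance has ceased and the force has risen to 16 N. I'll relax the push, open, lift and clear the view.

```bash
python3 -m crank '{"moves":[[0.003, 0, 0, 0, 0], [0.003, 0, 0, 0, 0.2], [0.003, 0, 0, 0, 0.5], [0.003, 0, 0, 0, 0.5], [0.003, 0, 0, 0, 0.5]]}'; python3 -m crank '{"moves":[[0, 0, 0, 0, 0.5], [0, 0, -0.04, 0, 0.6], [0, 0, -0.1, 0, 1], [0.06, 0, -0.12, 0, 1], [0.12, -0.05, -0.15, 0, 1]]}';  python3 -m crank '{"moves":[[0.15, -0.03, -0.04, 0, 1], [0.15, -0.03, -0.04, 0, 1], [0.15, -0.03, -0.04, 0, 1], [0.15, -0.03, -0.04, 0, 1], [0.15, -0.03, -0.04, 0, 1]]}'
cat > tb.py <<'E'
from meas import *
t,s=V("top"),V("side"); b=cv2.GaussianBlur(t.im,(5,5),0).astype(int); m=(b[...,1]-b[...,0]<4)&(b.max(2)<130)
a=cv2.resize(t.im[180:290,300:480,::-1],None,fx=3.3,fy=3.3,interpolation=2); c=cv2.resize(s.im[180:290,260:380,::-1],None,fx=3.3,fy=3.3,interpolation=2)
cv2.imwrite("pics/home.png",np.hstack([a,c])[:,:990]); im=cv2.imread("pics/home.png"); cv2.imwrite("pics/home.png",cv2.resize(im,(800,int(im.shape[0]*800/im.shape[1]))))
go(.54,-.1,.1,4.44)
E
python3 tb.py
```

```text
t: 9.28
tool_pos: [0.5405, -0.105, 0.1008]
tool_rot: [0.679, 0.735, -0.0, 0.0]
force: [0.2, 0.4, 0.3]
gripper_width: 0.466
grasp_force: 0.0
t: 9.9
tool_pos: [0.4966, -0.0015, 0.244]
tool_rot: [0.678, 0.735, 0.001, 0.001]
force: [0.9, 1.8, 0.2]
gripper_width: 0.873
grasp_force: 0.0
t: 10.52
tool_pos: [0.4533, 0.1428, 0.2828]
tool_rot: [0.679, 0.735, -0.0, 0.0]
force: [-1.0, -0.6, 0.6]
gripper_width: 1.0
grasp_force: 0.0
shift [-0.248   0.0675  0.1178] turn -0.0 yaw_y 4.44 tcp [0.4535 0.1422 0.2827] q7 -0.21 t 10.625 w 0.999 F [-0.  -1.   0.7]
```

View pics/home.png

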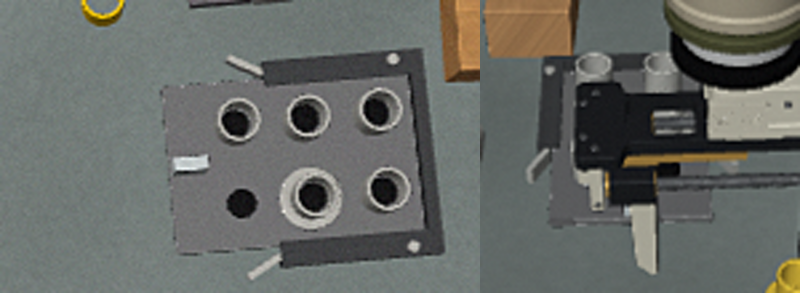

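The tray sits in the holder with the fin out and the bushes standing; the flanged bush is at crop (313,198). I'll check numerically that the tray is home and locate the flanged bush.

```bash
cat > tb2.py <<'E'
from meas import *
t=V("top"); b=cv2.GaussianBlur(t.im,(3,3),0).astype(int); m=(b[...,1]-b[...,0]<4)
H=holder(t); print(H); a=np.radians(H[2]); hx=np.array([np.sin(a),-np.cos(a)]); hy=np.array([np.cos(a),np.sin(a)]); O=np.array(H[0])/1000-.0065*hx
pts=[]
for y in list(range(216,234))+list(range(246,268)):
    xs=[x for x in range(350,380) if m[y,x:x+5].all()]; pts.append((xs[0]-.5,y))
P=t.pl(pts,.008)[:,:2]-O; print("rear x_h",np.median(P@hx),"(home -.155)", np.round((P@hx)*1000,1)[::5])
# black bore blobs -> rims at z .044 (bores), bright discs
x0,y0=int(t.pix([[.5,-.2,.03]])[0,0])-30,220
g=cv2.resize(t.im[225:285,395:450],None,fx=8,fy=8,interpolation=2).max(2)
cs=cv2.findContours((g>140).astype(np.uint8),0,1)[0]
for c in cs:
    if cv2.contourArea(c)>4000:
        el=cv2.fitEllipse(cv2.convexHull(c)); p=np.array([(el[0][0]+.5)/8-.5+395,(el[0][1]+.5)/8-.5+225]); print(p,np.array(el[1])/8, "z13",t.pl([p],.013),"z44",t.pl([p],.044))
T=O-.045*hx; print("tray",T,"peg",T+.013*hx-.035*hy)
E
python3 tb2.py
```

```text
((550.62548828125, -246.72743225097656), (183.8633575439453, 143.2373046875), 4.437400817871094)
rear x_h -0.1542070963275226 (home -.155) [-153.7 -154.8 -153.5 -154.6 -153.6 -154.7 -153.4 -154.5]
[415.97666168 253.92900467] [23.2562542  23.88538933] z13 [[ 0.51534621 -0.20995005  0.013     ]] z44 [[ 0.51239017 -0.20520567  0.044     ]]
tray [ 0.54664094 -0.19538181] peg [ 0.51275166 -0.21105078]
```

Tray home: its rear edge is at −154.2 against a nominal −155, within measuring error. The flanged bush is at about (0.5145, −0.2105). Plan:
- Grasp it with the closing line 35° off the tray's x, jaws part open so they clear the neighbours and the lips.
- Pivot it between the pads against the rear edge of the fin top, which pushes the tray only towards its stop.

```bash
python3 -c "
from h import *
go(.5145,-.2105,.12,59.4)"; python3 -m crank '{"moves":[[0, 0, 0, -0.19, 0.6], [-0.02, 0, 0, -0.38, 0.6], [-0.08, 0, 0, -0.57, 0.6], [-0.14, 0, 0, -0.76, 0.6], [-0.2, 0, 0, -0.96, 0.6]]}';python3 -c "
from h import *
go(.5145,-.2105,.12,59.4)"
```

```text
shift [-0.3563  0.0336  0.0978] turn -0.959 yaw_y 4.43 tcp [0.4536 0.1422 0.2826] q7 -0.21 t 10.675 w 0.999 F [-0.7  0.3  0.1]
t: 11.3
tool_pos: [0.4689, -0.0522, 0.2827]
tool_rot: [0.287, 0.958, -0.0, -0.0]
force: [1.2, -0.5, -0.5]
gripper_width: 0.605
grasp_force: 0.0
shift [-0.1252 -0.107   0.0977] turn -0.049 yaw_y 56.6 tcp [ 0.4689 -0.0522  0.2827] q7 0.97 t 11.3 w 0.605 F [ 1.2 -0.5 -0.5]
```

```bash
python3 -m crank '{"moves":[[-0.06, -0.05, 0.05, -0.049, 0.6], [-0.11, -0.09, 0.09, -0.049, 0.6], [-0.125, -0.107, 0.097, -0.049, 0.6], [-0.125, -0.107, 0.097, -0.049, 0.6], [-0.125, -0.107, 0.097, -0.049, 0.6]]}';python3 -c "
from h import *
go(.5145,-.2105,.0415,59.4)"
```

```text
t: 11.92
tool_pos: [0.513, -0.2084, 0.1854]
tool_rot: [0.267, 0.964, 0.0, -0.001]
force: [0.4, 0.2, 0.2]
gripper_width: 0.6
grasp_force: 0.0
shift [-0.0024 -0.001   0.0789] turn -0.006 yaw_y 59.03 tcp [ 0.513  -0.2084  0.1854] q7 1.29 t 11.925 w 0.6 F [0.4 0.2 0.2]
```

```bash
python3 -m crank '{"moves":[[-0.002, -0.001, 0.03, -0.006, 0.6], [-0.002, -0.001, 0.055, -0.006, 0.6], [-0.002, -0.001, 0.071, -0.006, 0.6], [-0.002, -0.001, 0.079, -0.006, 0.6], [-0.002, -0.001, 0.079, -0.006, 0.5]]}';python3 -m crank '{"moves":[[0, 0, 0, 0, 0], [0, 0, 0, 0, 0], [0, 0, 0, 0, 0], [0, 0, 0, 0, 0]]}';python3 -c "
from h import *
go(.5145,-.2105,.0415,59.4)"
```

```text
t: 12.55
tool_pos: [0.5151, -0.2092, 0.107]
tool_rot: [0.263, 0.965, 0.0, -0.0]
force: [0.5, -0.0, 1.0]
gripper_width: 0.538
grasp_force: 0.0
t: 13.05
tool_pos: [0.5153, -0.2097, 0.1076]
tool_rot: [0.263, 0.965, -0.0, 0.001]
force: [-0.7, -0.2, 7.3]
gripper_width: 0.411
grasp_force: 30.0
shift [ 0.0003 -0.001   0.0011] turn 0.002 yaw_y 59.49 tcp [ 0.5153 -0.2097  0.1076] q7 1.28 t 13.05 w 0.411 F [-0.7 -0.2  7.3]
```

```bash
python3 -m crank '{"moves":[[0, 0, -0.02, 0, 0], [0, 0, -0.05, 0, 0], [0, 0, -0.09, 0, 0], [0, 0, -0.12, 0, 0], [0, 0, -0.12, 0, 0]]}';python3 -c "
from h import *
go(.5375,-.0638,.115,4.44)"
```

```text
t: 13.68
tool_pos: [0.5157, -0.21, 0.229]
tool_rot: [0.263, 0.965, -0.0, 0.002]
force: [0.1, 0.1, -2.1]
gripper_width: 0.406
grasp_force: 30.0
shift [0.0556 0.137  0.0489] turn 0.961 yaw_y 59.49 tcp [ 0.5157 -0.21    0.229 ] q7 1.3 t 13.675 w 0.406 F [ 0.1  0.1 -2.1]
```

```bash
python3 -m crank '{"moves":[[0.02, 0.05, 0, 0.188, 0], [0.04, 0.1, 0, 0.376, 0], [0.0556, 0.137, 0, 0.564, 0], [0.0556, 0.137, 0, 0.752, 0], [0.0556, 0.137, 0.03, 0.961, 0]]}';python3 -m crank '{"moves":[[0, 0, 0, 0, 0], [0, 0, 0, 0, 0]]}';python3 -c "
from h import *
go(.5375,-.0638,.09,4.44)"
```

```text
t: 14.3
tool_pos: [0.5372, -0.0626, 0.1969]
tool_rot: [0.672, 0.74, 0.001, 0.001]
force: [-0.1, -0.1, -2.3]
gripper_width: 0.409
grasp_force: 30.0
t: 14.55
tool_pos: [0.5364, -0.0635, 0.1967]
tool_rot: [0.669, 0.743, -0.001, -0.0]
force: [1.0, 0.1, -0.3]
gripper_width: 0.411
grasp_force: 30.0
shift [-0.0004  0.0011  0.0417] turn 0.027 yaw_y 6.0 tcp [ 0.5364 -0.0635  0.1967] q7 0.38 t 14.55 w 0.411 F [ 1.   0.1 -0.3]
```

```bash
python3 -m crank '{"moves":[[0, 0.001, 0.02, 0.027, 0], [0, 0.001, 0.035, 0.027, 0], [0, 0.001, 0.042, 0.027, 0], [0, 0.001, 0.045, 0.027, 0], [0, 0.001, 0.045, 0.027, 0]]}'|grep -E "pos|force";python3 -m crank '{"moves":[[0, 0, 0.001, 0, 0], [0, 0, 0.002, 0, 0], [0, 0, 0.002, 0, 0]]}'|grep -E "pos|force";python3 -m crank '{"moves":[[0.0005, 0, 0.001, 0, 0], [0.001, 0, 0.002, 0, 0], [0.001, 0, 0.002, 0, 0]]}'|grep -E "pos|force"
```

```text
tool_pos: [0.5377, -0.0634, 0.1521]
force: [-0.0, 0.2, -1.8]
grasp_force: 30.0
tool_pos: [0.5376, -0.0632, 0.15]
force: [0.7, -0.2, -1.4]
grasp_force: 30.0
tool_pos: [0.5377, -0.0622, 0.1483]
force: [-0.9, 0.2, 6.4]
grasp_force: 30.0
```

```bash
python3 -m crank '{"moves":[[0.001, 0, 0.001, 0, 0], [0.002, 0, 0.002, 0, 0], [0.002, 0, 0.002, 0, 0]]}'|grep -E "pos|force:|rot";python3 -m crank '{"moves":[[0.001, 0, 0.001, 0, 0], [0.002, 0, 0.003, 0, 0], [0.002, 0, 0.003, 0, 0]]}'|grep -E "pos|force:|rot"
```

```text
tool_pos: [0.5378, -0.0605, 0.1464]
tool_rot: [0.681, 0.733, 0.0, 0.001]
force: [-0.5, -0.1, 7.3]
grasp_force: 30.0
tool_pos: [0.5379, -0.0584, 0.1434]
tool_rot: [0.68, 0.733, 0.0, 0.001]
force: [-0.2, 0.2, 6.4]
grasp_force: 30.0
```

Run:
```python
from meas import *
s,t=V("side"),V("top"); p=s.pix([[.5377,-.06,.07]])[0].astype(int); q=t.pix([[.5377,-.06,.07]])[0].astype(int); print(p,q)
c=lambda v,p:cv2.resize(v.im[p[1]-40:p[1]+40,p[0]-50:p[0]+50,::-1],None,fx=4,fy=4,interpolation=2)
cv2.imwrite("pics/piv.png",np.hstack([c(s,p),c(t,q)])); go(.5375,-.0638,.09,4.44)
```

```text
[315 249] [352 242]
shift [-0.0053 -0.0007 -0.0115] turn -0.004 yaw_y 4.24 tcp [ 0.5378 -0.0584  0.1435] q7 0.38 t 16.775 w 0.413 F [-0.5 -0.2  6.4]
```

View pics/piv.png

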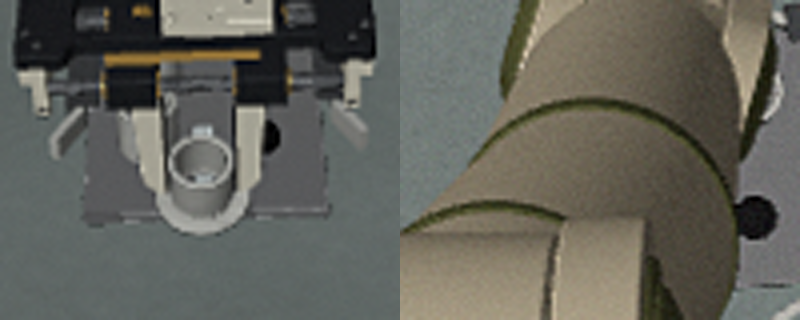

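The side view shows the bush at (202,190) tilting smoothly against the fin edge, top towards the camera, at a steady 6–7 N. Continuing to about 23°, then I'll measure it in the air.

```bash
python3 -m crank '{"moves":[[0.001, 0, 0.001, 0, 0], [0.0015, 0, 0.003, 0, 0], [0.002, 0, 0.004, 0, 0], [0.002, 0, 0.004, 0, 0]]}'|grep -E "pos|force:|rot";python3 -m crank '{"moves":[[0.0005, 0, 0.001, 0, 0], [0.001, 0, 0.002, 0, 0], [0.001, 0, 0.002, 0, 0]]}'|grep -E "pos|force:|rot"
python3 -m crank '{"moves":[[0.01, 0, -0.01, 0, 0], [0.03, 0, -0.05, 0, 0], [0.08, 0, -0.1, 0, 0], [0.13, 0, -0.15, 0, 0], [0.18, 0, -0.2, 0, 0]]}'; python3 -c "
from h import *
go(.467,.30,.50,103)"
```

```text
tool_pos: [0.5379, -0.0563, 0.1395]
tool_rot: [0.68, 0.733, 0.001, 0.001]
force: [1.0, 1.1, 7.6]
grasp_force: 30.0
tool_pos: [0.5379, -0.0554, 0.1376]
tool_rot: [0.68, 0.733, 0.001, 0.001]
force: [0.9, 0.9, 6.0]
grasp_force: 30.0
t: 18.27
tool_pos: [0.524, 0.1089, 0.3213]
tool_rot: [0.68, 0.733, -0.0, -0.0]
force: [1.5, 0.8, -1.6]
gripper_width: 0.41
grasp_force: 30.0
shift [ 0.1949 -0.0427 -0.2437] turn 1.418 yaw_y 4.27 tcp [0.524  0.1089 0.3213] q7 -0.02 t 18.275 w 0.41 F [ 1.5  0.8 -1.6]
```

```bash
python3 -m crank '{"moves":[[0.04, -0.01, -0.05, -0.188, 0], [0.08, -0.02, -0.1, -0.376, 0], [0.12, -0.03, -0.15, -0.564, 0], [0.16, -0.04, -0.2, -0.752, 0], [0.19, -0.043, -0.24, -0.94, 0]]}' >/dev/null; python3 -m crank '{"moves":[[0, 0, 0, -0.188, 0], [0, 0, 0, -0.376, 0], [0, 0, 0, -0.564, 0], [0, 0, 0, -0.752, 0], [0, 0, 0, -0.783, 0]]}'
python3 - <<'E'
from h import *
go(.467,.30,.50,103)
s=V("side"); g=observe(); p=np.array(g["tool_pos"])-[0,0,.065]; q=s.pix([p])[0].astype(int); print(q)
y0,x0=max(q[1]-75,0),q[0]-100; cv2.imwrite("pics/raw.png",s.im[:,:,::-1])
cv2.imwrite("pics/held.png",cv2.resize(s.im[y0:y0+150,x0:x0+200,::-1],None,fx=4,fy=4,interpolation=2)); print(x0,y0)
E
```

```text
t: 19.52
tool_pos: [0.4673, 0.2932, 0.5596]
tool_rot: [-0.112, 0.994, -0.0, -0.0]
force: [-0.3, 0.6, -1.2]
gripper_width: 0.411
grasp_force: 30.0
shift [-0.0012  0.0067 -0.0054] turn -0.002 yaw_y 102.86 tcp [0.4673 0.2932 0.5596] q7 1.15 t 19.525 w 0.411 F [-0.3  0.6 -1.2]
[347 190]
247 115
```

View pics/held.png

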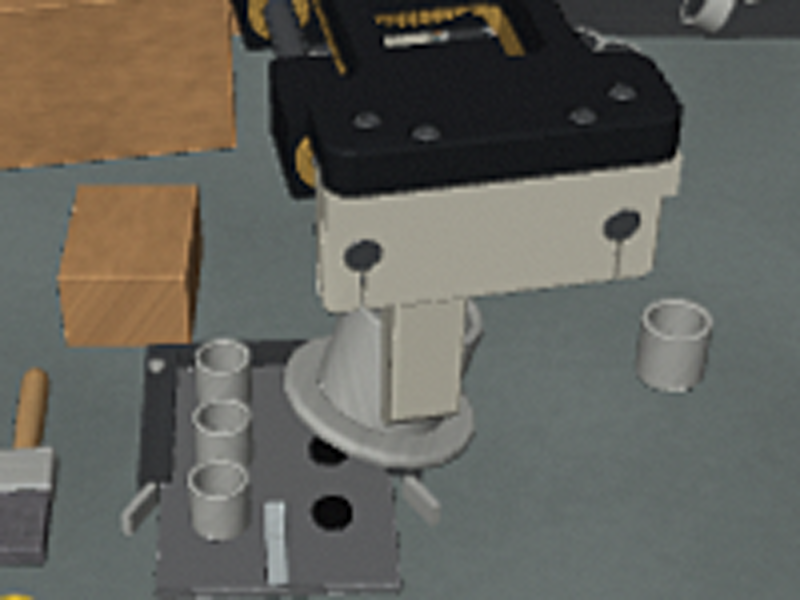

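The held bush (flange at crop (380,410)) is tilted with its top towards the robot, as needed. I'll measure its tilt from the flange outline.

```bash
cat > tilt.py <<'E'
from h import *
from scipy.optimize import brentq
def tilt(s,show=True):
    o=observe(); p=np.array(o["tool_pos"]); M=R.from_quat(o["tool_rot"]).as_matrix(); tx=M[:,0]; q=s.pix([p-[0,0,.085]])[0]; x0,y0=(q-[45,30]).astype(int)
    k=4; g=cv2.resize(s.im[y0:y0+75,x0:x0+90],None,fx=k,fy=k,interpolation=1).astype(int)
    m=((g.min(2)>125)&(g[...,0]-g[...,2]<14)&(g[...,1]-g[...,0]<6)).astype(np.uint8)
    m=cv2.morphologyEx(m,cv2.MORPH_OPEN,np.ones((9,9)))
    c=max(cv2.findContours(m,0,1)[0],key=cv2.contourArea)[:,0]; P=(c+.5)/k-.5+[x0,y0]
    C=p-[0,0,.097]
    def pred(th):
        n=np.sin(th)*tx+np.array([0,0,np.cos(th)]); v=C-s.e; mm=np.cross(n,v); mm/=np.linalg.norm(mm)
        a=s.pix([C+.028*mm,C-.028*mm]); return (a[0]-a[1])
    def f(th):
        d=pred(th); d/=np.linalg.norm(d); w=P@d; A,B=P[w>w.max()-.4].mean(0),P[w<w.min()+.4].mean(0)
        e=A-B; return np.arctan2(d[0]*e[1]-d[1]*e[0],d@e),A,B
    ths=np.radians(np.arange(5,50,1)); fs=np.array([f(t)[0] for t in ths]); i=np.where(np.sign(fs[1:])!=np.sign(fs[:-1]))[0]
    if show: print("contour",cv2.boundingRect(c)[2:],"f5..",np.degrees(fs[::6]).round(1))
    for j in i:
        th=ths[j]+(ths[j+1]-ths[j])*fs[j]/(fs[j]-fs[j+1]); _,A,B=f(th); mid=(A+B)/2
        r=s.ray([mid])[0]; ty=M[:,1]; X=s.e+r*(((p-s.e)@ty)/(r@ty)); n=np.sin(th)*tx+np.array([0,0,np.cos(th)])
        print("tilt",np.degrees(th),"len",np.linalg.norm(A-B),"exp",np.linalg.norm(pred(th)),"A,B",A,B,"flange-origin rel TCP in tool:",(M.T@(X-.0025*n-p)).round(4))
    cv2.imwrite("pics/mask.png",m*255); return P
if __name__=="__main__": tilt(V("side"))
E
python3 tilt.py
```

```text
contour (58, 123) f5.. [28.9 27.1 37.6 45.3 41.4 36.9 33.6 29.4]
```

Run:
```python
import cv2
im=cv2.imread("pics/raw.png")[:,:,::-1]
print("row207",[tuple(map(int,im[207,x])) for x in range(312,372,2)])
print("col345",[tuple(map(int,im[y,345])) for y in range(212,238)])
print("col325",[tuple(map(int,im[y,325])) for y in range(192,232,2)])
```

```text
row207 [(99, 99, 99), (96, 96, 96), (91, 93, 93), (123, 124, 121), (134, 134, 129), (130, 132, 128), (131, 133, 127), (119, 120, 117), (122, 123, 119), (140, 140, 138), (147, 149, 144), (150, 152, 145), (153, 154, 150), (158, 158, 154), (156, 157, 151), (130, 128, 122), (103, 101, 90), (162, 160, 145), (154, 151, 138), (154, 151, 138), (155, 152, 139), (153, 151, 138), (154, 151, 138), (155, 152, 138), (159, 156, 142), (91, 89, 82), (95, 104, 101), (98, 107, 105), (101, 108, 106), (102, 110, 108)]
col345 [(167, 164, 151), (169, 165, 151), (169, 165, 152), (167, 164, 151), (166, 164, 151), (169, 166, 152), (173, 170, 154), (160, 157, 144), (89, 87, 81), (120, 120, 117), (135, 136, 130), (127, 128, 123), (129, 130, 125), (128, 129, 125), (128, 130, 126), (128, 129, 125), (143, 143, 140), (156, 157, 153), (144, 145, 142), (108, 108, 105), (45, 45, 47), (54, 57, 57), (94, 100, 99), (101, 110, 108), (92, 101, 99), (71, 75, 74)]
col325 [(100, 107, 105), (99, 108, 106), (99, 107, 104), (96, 105, 103), (132, 132, 127), (129, 131, 127), (133, 134, 129), (130, 131, 127), (127, 129, 125), (127, 128, 123), (129, 131, 126), (132, 133, 128), (134, 135, 130), (146, 148, 143), (173, 174, 168), (128, 129, 125), (44, 44, 45), (8, 8, 9), (16, 15, 18), (68, 68, 70)]
```

```bash
python3 - <<'E'
s=open('tilt.py').read()
s=s.replace('m=((g.min(2)>125)&(g[...,0]-g[...,2]<14)&(g[...,1]-g[...,0]<6))','m=((g.max(2)>114)&(g[...,1]-g[...,0]<5))')
s=s.replace('d/=np.linalg.norm(d); w=P@d;','d/=np.linalg.norm(d); e2=np.array([-d[1],d[0]]); e2*=np.sign(e2[1]); h=P@e2; Q=P[h>h.max()-16]; w=Q@d;').replace('P[w>w','Q[w>w').replace('P[w<w','Q[w<w')
open('tilt.py','w').write(s)
E
python3 tilt.py
```

```text
contour (291, 226) f5.. [ 2.7  0.5 -0.1 -2.2 -3.6 -4.7 -5.5 -5.4]
tilt 14.08354081068752 len 48.714962480170755 exp 50.076206956707296 A,B [317.875 207.25 ] [364.25       222.16666667] flange-origin rel TCP in tool: [-0.0069  0.      0.0998]
```

```bash
cat > tilt2.py <<'E'
from tilt import *
from scipy.optimize import least_squares
def run(s,thr=114):
    o=observe(); p=np.array(o["tool_pos"]); M=R.from_quat(o["tool_rot"]).as_matrix(); tx,ty=M[:,0],M[:,1]; z=np.array([0,0,1.])
    P=tilt(s,False); P=cv2.convexHull(P.astype(np.float32))[:,0] if 0 else P
    def geo(v):
        th,a,c=v[:3]; n=np.sin(th)*tx+np.cos(th)*z; return n, p+tx*a-z*c+ty*v[3]
    v=np.array([.35,-.008,.098,0])
    for it in range(6):
        n,C=geo(v); view=C-s.e; view/=np.linalg.norm(view)
        r=s.ray(P)
        def hit(n,C0): return s.e+r*(((C0-s.e)@n)/(r@n))[:,None]
        B=hit(n,C)-C; T=hit(n,C+.005*n)-C-.005*n
        back=view-(view@n)*n; back/=np.linalg.norm(back)          # away from camera in flange plane
        side=np.cross(n,back)
        db,dt=np.linalg.norm(B,axis=1)-.028,np.linalg.norm(T,axis=1)-.028; tol=.004 if it<3 else .0015
        near=(B@back<-.004)&(abs(db)<tol); far=(T@back>.004)&(abs(dt)<tol)
        def res(v):
            n,C=geo(v); a=lambda C0,k:np.linalg.norm(s.e+r[k]*(((C0-s.e)@n)/(r[k]@n))[:,None]-C0,axis=1)-.028
            return np.r_[a(C,near),a(C+.005*n,far),(v[3])*3]*1000
        v=least_squares(res,v,loss="soft_l1",f_scale=.4).x
    print("tilt %.2f"%np.degrees(v[0]),"a,c,dy mm",(v[1:]*1000).round(1),near.sum(),far.sum(),"rms",np.sqrt(np.mean(res(v)**2)).round(2)); return v
if __name__=="__main__":
    for i in range(2): run(V("side"))
E
python3 tilt2.py
```

```text
tilt 13.267008138012768 len 48.74939458313529 exp 50.078875402060206 A,B [317.625 207.75 ] [364.33333333 221.70833333] flange-origin rel TCP in tool: [-0.0069  0.      0.0999]
tilt 15.667749261392148 len 48.31681487860013 exp 50.0738018102065 A,B [317.78125 207.     ] [363.23863636 223.375     ] flange-origin rel TCP in tool: [-0.0075  0.      0.1004]
tilt 16.96599671784167 len 48.19768740263528 exp 50.07133550594207 A,B [317.84722222 206.875     ] [362.85227273 224.125     ] flange-origin rel TCP in tool: [-0.0077  0.      0.1008]
tilt 16.09 a,c,dy mm [ -1.9 118.7 -24.3] 204 68 rms 4.44
tilt 13.39843035521941 len 48.821564281461605 exp 50.079290532655094 A,B [317.625 207.5  ] [364.33333333 221.70833333] flange-origin rel TCP in tool: [-0.0068  0.      0.0996]
tilt 15.598848720315653 len 48.51504485568844 exp 50.074668598884934 A,B [317.69642857 206.625     ] [363.31944444 223.125     ] flange-origin rel TCP in tool: [-0.0074  0.      0.0999]
tilt 17.600929397278026 len 48.34276089410074 exp 50.070947307300585 A,B [317.81944444 206.375     ] [362.825 224.025] flange-origin rel TCP in tool: [-0.0077  0.      0.1003]
tilt 15.92 a,c,dy mm [ -2.  118.5 -24.1] 203 67 rms 4.42
```

```bash
sed -i 's/C=geo(v); a=lambda/C=geo(v); rr=.028+v[4]; a=lambda/; s/axis=1)-.028$/axis=1)-rr/; s/-\.028,np.linalg.norm(T,axis=1)-\.028/-.028-v[4],np.linalg.norm(T,axis=1)-.028-v[4]/; s/(v\[3\])\*3/v[3]*500/; s/v=np.array(\[.35,-.008,.098,0\])/v=np.array([.35,-.008,.098,0,-.0005])/; s/P=tilt(s,False)/P=tilt(s,False)/' tilt2.py
sed -i 's/        print("tilt",np/        if show: print("tilt",np/' tilt.py; grep -n "rr\|v\[4\]" tilt2.py | head; python3 tilt2.py
```

```text
4:    o=observe(); p=np.array(o["tool_pos"]); M=R.from_quat(o["tool_rot"]).as_matrix(); tx,ty=M[:,0],M[:,1]; z=np.array([0,0,1.])
8:    v=np.array([.35,-.008,.098,0,-.0005])
16:        db,dt=np.linalg.norm(B,axis=1)-.028-v[4],np.linalg.norm(T,axis=1)-.028-v[4]; tol=.004 if it<3 else .0015
19:            n,C=geo(v); rr=.028+v[4]; a=lambda C0,k:np.linalg.norm(s.e+r[k]*(((C0-s.e)@n)/(r[k]@n))[:,None]-C0,axis=1)-rr
tilt 16.33 a,c,dy mm [-7.2 98.6  0.  -2. ] 202 75 rms 0.43
tilt 16.66 a,c,dy mm [-7.4 98.7  0.  -2.2] 203 72 rms 0.47
```

Measured tilt is about 16.5°; the target is about 28°, so it needs roughly 12° more. Back to the fin for a deeper press.

```bash
python3 -m crank '{"moves":[[0, 0, 0, 0.188, 0], [0, 0, 0, 0.376, 0], [0, 0, 0, 0.564, 0], [0, 0, 0, 0.752, 0], [0, 0, 0, 0.94, 0]]}'>/dev/null; python3 -m crank '{"moves":[[0, 0, 0, 0.188, 0], [0, 0, 0, 0.376, 0], [0, 0, 0, 0.564, 0], [0, 0, 0, 0.752, 0], [0, 0, 0, 0.783, 0]]}'|grep pos; python3 -c "
from h import *
go(.5379,-.0445,.105,4.3)"
```

```text
tool_pos: [0.468, 0.2933, 0.5595]
shift [-0.342   0.0451  0.3895] turn -0.002 yaw_y 4.19 tcp [0.468  0.2933 0.5595] q7 -0.52 t 21.125 w 0.41 F [ 0.4 -0.3 -1.5]
```

```bash
python3 -m crank '{"moves":[[-0.04, 0.005, 0.045, 0, 0], [-0.08, 0.01, 0.09, 0, 0], [-0.12, 0.015, 0.135, 0, 0], [-0.16, 0.02, 0.18, 0, 0], [-0.2, 0.025, 0.225, 0, 0]]}'>/dev/null; python3 -m crank '{"moves":[[-0.04, 0.005, 0.045, 0, 0], [-0.08, 0.01, 0.09, 0, 0], [-0.12, 0.015, 0.13, 0, 0], [-0.142, 0.02, 0.15, 0, 0], [-0.142, 0.02, 0.15, 0, 0]]}'|grep pos; python3 -m crank '{"moves":[[0, 0, 0, 0, 0], [0, 0, 0, 0, 0]]}'|grep pos; python3 -c "
from h import *
go(.5379,-.0554,.0726,4.3)"
```

```text
tool_pos: [0.5381, -0.0465, 0.1831]
tool_pos: [0.5385, -0.0433, 0.1854]
shift [-0.0121 -0.0016  0.0478] turn 0.001 yaw_y 4.38 tcp [ 0.5385 -0.0433  0.1854] q7 0.35 t 22.625 w 0.411 F [ 0.3 -0.8 -1.1]
```

```bash
python3 -m crank '{"moves":[[-0.012, -0.001, 0.02, 0, 0], [-0.012, -0.001, 0.035, 0, 0], [-0.012, -0.001, 0.041, 0, 0], [-0.012, -0.001, 0.044, 0, 0], [-0.012, -0.001, 0.046, 0, 0]]}'|grep -E "pos|force:";  python3 -m crank '{"moves":[[0, 0, 0.001, 0, 0], [0.0003, 0, 0.002, 0, 0], [0.0006, 0, 0.003, 0, 0], [0.001, 0, 0.004, 0, 0], [0.001, 0, 0.004, 0, 0]]}'|grep -E "pos|force:";  python3 -m crank '{"moves":[[0.0005, 0, 0.001, 0, 0], [0.001, 0, 0.002, 0, 0], [0.001, 0, 0.003, 0, 0], [0.001, 0, 0.003, 0, 0]]}'|grep -E "pos|force:"
```

```text
tool_pos: [0.5383, -0.0561, 0.1387]
force: [-0.6, 2.4, 3.4]
grasp_force: 30.0
tool_pos: [0.5386, -0.0551, 0.1354]
force: [-0.8, 2.8, 7.3]
grasp_force: 30.0
tool_pos: [0.5388, -0.0542, 0.1324]
force: [0.6, 3.2, 7.3]
grasp_force: 30.0
```

```bash
python3 -m crank '{"moves":[[0.008, 0, -0.01, 0, 0], [0.03, 0, -0.05, 0, 0], [0.07, -0.01, -0.095, -0.188, 0], [0.11, -0.015, -0.14, -0.376, 0], [0.15, -0.02, -0.185, -0.564, 0]]}'>/dev/null; python3 -m crank '{"moves":[[0.04, -0.0, -0.045, -0.188, 0], [0.07, -0.02, -0.09, -0.376, 0], [0.1, -0.04, -0.135, -0.564, 0], [0.14, -0.06, -0.18, -0.752, 0], [0.16, -0.09, -0.23, -0.94, 0]]}'>/dev/null; python3 -m crank '{"moves":[[0, 0, 0, -0.188, 0], [0, 0, 0, -0.233, 0], [0, 0, 0, -0.233, 0]]}'|grep pos;python3 -c "
from h import *
go(.467,.29,.50,104)"; python3 tilt2.py
```

```text
tool_pos: [0.3387, 0.1684, 0.5468]
shift [-0.1532  0.0883 -0.0182] turn -0.008 yaw_y 103.52 tcp [0.3387 0.1684 0.5468] q7 1.19 t 26.0 w 0.41 F [ 0.5 -0.5 -1.4]
tilt -13.66 a,c,dy mm [ 16.3  92.2   0.  -17.3] 61 8 rms 0.74
tilt -15.63 a,c,dy mm [ 16.8  92.8   0.  -18.2] 55 10 rms 0.68
```

```bash
python3 -m crank '{"moves":[[-0.05, 0.03, -0.005, 0, 0], [-0.1, 0.06, -0.01, 0, 0], [-0.153, 0.088, -0.013, 0, 0], [-0.153, 0.088, -0.013, 0, 0], [-0.153, 0.088, -0.013, 0, 0]]}'|grep pos; python3 tilt2.py
python3 - <<'E'
from h import *
s=V("side"); go(.467,.29,.50,104); cv2.imwrite("pics/raw2.png",s.im[:,:,::-1])
q=s.pix([observe()["tool_pos"]-np.array([0,0,.085])])[0].astype(int); m=cv2.imread("pics/mask.png"); a=cv2.resize(s.im[q[1]-35:q[1]+40,q[0]-50:q[0]+50,::-1],(400,300),interpolation=2); m=cv2.resize(m,(360,300)); cv2.imwrite("pics/chk.png",np.hstack([a,m])); print(q)
E
```

```text
tool_pos: [0.4675, 0.2898, 0.5587]
tilt 21.89 a,c,dy mm [-9.7 97.5  0.  -1.7] 197 72 rms 0.57
tilt 22.04 a,c,dy mm [-9.7 97.4  0.  -1.8] 197 70 rms 0.57
shift [-0.0003  0.0008 -0.0051] turn -0.009 yaw_y 103.49 tcp [0.4669 0.2891 0.5599] q7 1.15 t 26.875 w 0.41 F [-0.2 -0.4 -0.5]
[347 202]
```

View pics/chk.png

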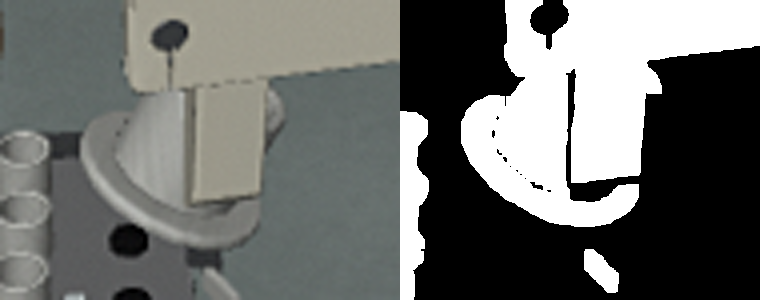

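The check crop shows the mask following the flange outline, with the right end at about crop (258,212) close to the finger edge. I'll check the scale against the finger and see how sensitive the fit is.

```bash
cat > tilt3.py <<'E'
from tilt import *
from scipy.optimize import least_squares
def run3(s,rb=-.0004,exl=True):
    o=observe(); p=np.array(o["tool_pos"]); M=R.from_quat(o["tool_rot"]).as_matrix(); tx,ty=M[:,0],M[:,1]; z=np.array([0,0,1.]); P=tilt(s,False); r0=s.ray(P)
    # finger outline to exclude
    F=s.pix([p+tx*a+ty*b-z*c for a in(-.0085,.0085) for b in(.018,.038,-.018,-.038) for c in(.05,.085)])
    cand=[]
    for sg in (1,-1): cand.append(cv2.convexHull(s.pix([p+tx*a+sg*ty*b-z*c for a in(-.009,.009) for b in(.019,.039) for c in(.0,.086)]).astype(np.float32)))
    keep=np.array([all(cv2.pointPolygonTest(h,(float(a),float(b)),True)<-1 for h in cand) for a,b in P]); r=r0[keep]
    def geo(v): n=v[0]*tx+v[4]*ty+z; n/=np.linalg.norm(n); return n,p+tx*v[1]-z*v[2]+ty*v[3]
    v=np.array([.4,-.01,.097,0,0]); rr=.028+rb
    for it in range(8):
        n,C=geo(v); view=(C-s.e)/np.linalg.norm(C-s.e); hit=lambda n,C0,k=slice(None):s.e+r[k]*(((C0-s.e)@n)/(r[k]@n))[:,None]-C0
        B,T=hit(n,C),hit(n,C+.005*n); back=view-(view@n)*n; back/=np.linalg.norm(back); tol=[.006,.005,.004,.003,.002,.0015,.0015,.0015][it]
        near=(B@back<-.003)&(abs(np.linalg.norm(B,axis=1)-rr)<tol); far=(T@back>.003)&(abs(np.linalg.norm(T,axis=1)-rr)<tol)
        def res(v):
            n,C=geo(v); return np.r_[np.linalg.norm(hit(n,C,near),axis=1)-rr,np.linalg.norm(hit(n,C+.005*n,far),axis=1)-rr,v[3]*W,v[4]*.1]*1000
        v=least_squares(res,v,loss="soft_l1",f_scale=.4).x
    print("rb",rb,"W",W,"tilt %.2f roll %.2f"%tuple(np.degrees(np.arctan(v[[0,4]]))),"a,c,dy",(v[1:4]*1000).round(1),near.sum(),far.sum(),"rms",np.sqrt(np.mean(res(v)**2)).round(2))
if __name__=="__main__":
    s=V("side"); o=observe(); p=np.array(o["tool_pos"]); M=R.from_quat(o["tool_rot"]).as_matrix()
    for b in (.0365,): print("tip",s.pix([p+M[:,0]*a+M[:,1]*sg*b-[0,0,.084] for sg in(1,-1) for a in(-.0075,.0075)]))
    for W in(20,.5):
        for rb in(0,-.0005,-.001,-.0018): run3(s,rb)
E
python3 tilt3.py
```

```text
tip [[348.21306201 223.74737184]
 [362.18950187 221.85731268]
 [334.26539365 183.94190585]
 [346.87872155 182.38138719]]
rb 0 W 20 tilt 22.24 roll -1.34 a,c,dy [-8.  97.6 -0. ] 149 46 rms 0.5
rb -0.0005 W 20 tilt 22.66 roll -0.85 a,c,dy [-8.5 97.4 -0. ] 149 45 rms 0.45
rb -0.001 W 20 tilt 23.37 roll -0.51 a,c,dy [-9.2 97.3 -0. ] 150 47 rms 0.45
rb -0.0018 W 20 tilt 24.64 roll 0.08 a,c,dy [-10.2  97.1  -0. ] 151 46 rms 0.39
rb 0 W 0.5 tilt 22.29 roll -1.19 a,c,dy [-7.7 98.9 -1.6] 149 45 rms 0.49
rb -0.0005 W 0.5 tilt 22.77 roll -0.71 a,c,dy [-8.3 98.7 -1.6] 149 45 rms 0.45
rb -0.001 W 0.5 tilt 23.51 roll -0.36 a,c,dy [-8.9 98.8 -1.8] 150 47 rms 0.45
rb -0.0018 W 0.5 tilt 24.70 roll 0.11 a,c,dy [-10.2  97.6  -0.5] 151 46 rms 0.39
```

Tilt is about 23°, so it needs about 5° more. One more press, 3.8 mm deeper.

```bash
python3 -m crank '{"moves":[[0, 0, 0, 0.188, 0], [0, 0, 0, 0.376, 0], [0, 0, 0, 0.564, 0], [0, 0, 0, 0.752, 0], [0, 0, 0, 0.94, 0]]}'>/dev/null; python3 -m crank '{"moves":[[0, 0, 0, 0.188, 0], [0, 0, 0, 0.376, 0], [0, 0, 0, 0.564, 0], [0, 0, 0, 0.752, 0], [0, 0, 0, 0.788, 0]]}'|grep pos; python3 -c "
from h import *
go(.5385,-.0435,.12,4.35)"
```

```text
tool_pos: [0.4671, 0.2895, 0.5601]
shift [-0.3379  0.0441  0.3749] turn 0.005 yaw_y 4.62 tcp [0.4671 0.2895 0.5601] q7 -0.53 t 28.175 w 0.411 F [-0.3 -0.2 -0.7]
```

```bash
python3 -m crank '{"moves":[[-0.04, 0.005, 0.045, 0.005, 0], [-0.08, 0.01, 0.09, 0.005, 0], [-0.12, 0.015, 0.135, 0.005, 0], [-0.16, 0.02, 0.18, 0.005, 0], [-0.2, 0.025, 0.225, 0.005, 0]]}'>/dev/null; python3 -m crank '{"moves":[[-0.04, 0.005, 0.045, 0, 0], [-0.08, 0.01, 0.09, 0, 0], [-0.12, 0.015, 0.13, 0, 0], [-0.138, 0.019, 0.15, 0, 0], [-0.138, 0.019, 0.15, 0, 0]]}'>/dev/null; python3 -m crank '{"moves":[[0, 0, 0, 0, 0], [0, 0, 0, 0, 0]]}'|grep pos; python3 -c "
from h import *
go(.5387,-.0545,.0740,4.35)"
```

```text
tool_pos: [0.5386, -0.0422, 0.1856]
shift [-0.0123 -0.001   0.0466] turn 0.003 yaw_y 4.52 tcp [ 0.5386 -0.0422  0.1856] q7 0.29 t 29.675 w 0.409 F [ 0.1  0.8 -0.4]
```

```bash
python3 -m crank '{"moves":[[-0.012, -0.001, 0.02, 0.003, 0], [-0.012, -0.001, 0.036, 0.003, 0], [-0.012, -0.001, 0.044, 0.003, 0], [-0.012, -0.001, 0.048, 0.003, 0], [-0.012, -0.001, 0.05, 0.003, 0]]}'|grep -E "pos|force:";  python3 -m crank '{"moves":[[0, 0, 0.001, 0, 0], [0.0002, 0, 0.002, 0, 0], [0.0004, 0, 0.003, 0, 0], [0.0006, 0, 0.004, 0, 0], [0.0006, 0, 0.004, 0, 0]]}'|grep -E "pos|force:";  python3 -m crank '{"moves":[[0.0003, 0, 0.001, 0, 0], [0.0006, 0, 0.002, 0, 0], [0.0008, 0, 0.003, 0, 0], [0.0008, 0, 0.003, 0, 0]]}'|grep -E "pos|force:"
```

```text
tool_pos: [0.5383, -0.0551, 0.1345]
force: [-0.1, 0.8, 0.7]
grasp_force: 30.0
tool_pos: [0.5386, -0.0546, 0.1312]
force: [-0.0, 1.3, 7.2]
grasp_force: 30.0
tool_pos: [0.5389, -0.054, 0.1283]
force: [-0.4, 1.1, 7.4]
grasp_force: 30.0
```

```bash
python3 -m crank '{"moves":[[0.008, 0, -0.01, 0, 0], [0.03, 0, -0.05, 0, 0], [0.07, -0.01, -0.095, -0.188, 0], [0.11, -0.015, -0.14, -0.376, 0], [0.15, -0.02, -0.185, -0.564, 0]]}'>/dev/null; python3 -m crank '{"moves":[[0.04, 0.03, -0.045, -0.188, 0], [0.07, 0.06, -0.09, -0.376, 0], [0.1, 0.09, -0.135, -0.564, 0], [0.13, 0.12, -0.18, -0.752, 0], [0.14, 0.14, -0.23, -0.94, 0]]}'>/dev/null; python3 -m crank '{"moves":[[0, 0, 0, -0.188, 0], [0, 0, 0, -0.236, 0], [0, 0, 0, -0.236, 0]]}'|grep pos;python3 -c "
from h import *
go(.467,.29,.495,103.5)"
```

```text
tool_pos: [0.536, 0.2898, 0.5427]
shift [ 0.067   0.0165 -0.0173] turn 0.003 yaw_y 103.66 tcp [0.536  0.2898 0.5427] q7 1.18 t 33.05 w 0.411 F [-0.8  0.5 -1.2]
```

```bash
python3 -m crank '{"moves":[[0.04, 0.01, -0.01, 0, 0], [0.067, 0.016, -0.016, 0.003, 0], [0.067, 0.016, -0.016, 0.003, 0], [0.067, 0.016, -0.016, 0.003, 0]]}'|grep pos; python3 tilt3.py | tail -8
python3 - <<'E'
from meas import *
# re-measure the lens from the stored first pictures with several ring radii in mind: base-edge azimuth
t=V("top"); im=cv2.imread("pics/top0.png")[:,:,::-1]; t.im=im
g=im.min(2).astype(np.uint8)[180:250,145:215]; G=cv2.resize(g,None,fx=4,fy=4,interpolation=2)
L=cv2.createLineSegmentDetector().detect(G)[0][:,0]
for l in L:
    n=np.hypot(l[2]-l[0],l[3]-l[1])
    if n>50:
        P=t.pl([[l[0]/4+145,l[1]/4+180],[l[2]/4+145,l[3]/4+180]],.014)[:,:2]; d=P[1]-P[0]; print((n/4).round(1),P.mean(0).round(3),"az mod 90: %.2f"%(np.degrees(np.arctan2(d[1],d[0]))%90))
E
```

```text
tool_pos: [0.468, 0.2893, 0.5585]
rb 0 W 20 tilt -7.29 roll 2.00 a,c,dy [ 5.4 83.8  0. ] 76 57 rms 0.66
rb -0.0005 W 20 tilt -40.29 roll 0.17 a,c,dy [ 1.2 75.2 -0. ] 47 56 rms 0.85
rb -0.001 W 20 tilt -38.84 roll -0.06 a,c,dy [ 1.1 75.1 -0. ] 48 55 rms 0.77
rb -0.0018 W 20 tilt -36.20 roll -0.12 a,c,dy [ 0.7 76.1 -0. ] 51 59 rms 0.78
rb 0 W 0.5 tilt -5.57 roll 0.73 a,c,dy [ 3.7 76.8  9.5] 78 59 rms 0.72
rb -0.0005 W 0.5 tilt -40.31 roll 0.14 a,c,dy [ 1.2 75.2 -0.1] 48 55 rms 0.84
rb -0.001 W 0.5 tilt -38.52 roll -0.12 a,c,dy [ 1.3 75.9 -0.9] 48 58 rms 0.8
rb -0.0018 W 0.5 tilt -35.89 roll -0.14 a,c,dy [ 0.9 77.2 -1.2] 52 57 rms 0.78
50.6 [0.552 0.332] az mod 90: 14.25
21.5 [0.628 0.329] az mod 90: 18.95
50.2 [0.555 0.333] az mod 90: 14.19
48.9 [0.626 0.287] az mod 90: 14.23
39.0 [0.63  0.292] az mod 90: 14.19
24.3 [0.655 0.372] az mod 90: 14.13
```

The base edges consistently give the camera's azimuth: −165.8°. The tilt fit was confused by the tray behind the bush, so I'll shift to a bare background and repeat.

```bash
python3 -m crank '{"moves":[[0.055, 0.015, 0, -0.007, 0], [0.075, 0.02, 0, -0.01, 0], [0.075, 0.02, 0, -0.01, 0], [0.075, 0.02, 0, -0.01, 0]]}'|grep pos; python3 tilt3.py | tail -8
python3 - <<'E'
import cv2,numpy as np
m=cv2.imread("pics/mask.png",0)[::12,::8]
for r in m: print("".join("#" if x else "." for x in r))
E
```

```text
tool_pos: [0.3914, 0.2912, 0.5584]
rb 0 W 20 tilt 21.80 roll 0.00 a,c,dy [-10.  97.   0.] 0 0 rms 0.0
rb -0.0005 W 20 tilt 21.80 roll 0.00 a,c,dy [-10.  97.   0.] 0 0 rms 0.0
rb -0.001 W 20 tilt 21.80 roll 0.00 a,c,dy [-10.  97.   0.] 0 0 rms 0.0
rb -0.0018 W 20 tilt 21.80 roll 0.00 a,c,dy [-10.  97.   0.] 0 0 rms 0.0
rb 0 W 0.5 tilt 21.80 roll 0.00 a,c,dy [-10.  97.   0.] 0 0 rms 0.0
rb -0.0005 W 0.5 tilt 21.80 roll 0.00 a,c,dy [-10.  97.   0.] 0 0 rms 0.0
rb -0.001 W 0.5 tilt 21.80 roll 0.00 a,c,dy [-10.  97.   0.] 0 0 rms 0.0
rb -0.0018 W 0.5 tilt 21.80 roll 0.00 a,c,dy [-10.  97.   0.] 0 0 rms 0.0
...............#.#.........#####..###########
...........................###.....##########
................#..........###....###########
....................#...#..##################
...................#######.####.#############
..................#######.###############....
................#########..#########.........
...............##########..#########.........
..............##########..#########..........
........#...############..#########..........
........##..############..#########..........
.........##..##########..#########...........
..........##..#########..#########...........
...........###.########..########............
............####.######.#########............
..............###..####......................
...............#####.........................
.................#####.......................
....................#####....................
.............................................
.............................................
.............................................
.............................................
.............................................
.............................................
```

```bash
sed -i 's/m=((g.max(2)>114)&(g\[...,1\]-g\[...,0\]<5))/gb=cv2.GaussianBlur(g.astype(np.float32),(9,9),0); m=(gb[...,1]-gb[...,0]<4.5)/' tilt.py; python3 tilt3.py | tail -8
python3 - <<'E'
import cv2,numpy as np
m=cv2.imread("pics/mask.png",0)[::12,::8]
for r in m: print("".join("#" if x else "." for x in r))
E
```

```text
rb 0 W 20 tilt 31.89 roll -1.16 a,c,dy [-10.9  96.4  -0. ] 178 36 rms 0.51
rb -0.0005 W 20 tilt 32.53 roll -0.80 a,c,dy [-11.6  96.   -0. ] 184 35 rms 0.45
rb -0.001 W 20 tilt 33.30 roll -0.43 a,c,dy [-12.3  95.7  -0. ] 184 34 rms 0.35
rb -0.0018 W 20 tilt 34.38 roll 0.26 a,c,dy [-13.3  95.3   0. ] 184 33 rms 0.36
rb 0 W 0.5 tilt 33.54 roll -0.07 a,c,dy [ -5.8 109.3 -15.8] 185 34 rms 0.63
rb -0.0005 W 0.5 tilt 33.59 roll -0.12 a,c,dy [ -8.5 103.8  -9.5] 185 34 rms 0.46
rb -0.001 W 0.5 tilt 33.64 roll -0.18 a,c,dy [-11.3  98.4  -3.2] 185 34 rms 0.35
rb -0.0018 W 0.5 tilt 34.03 roll -0.04 a,c,dy [-14.6  92.1   3.9] 184 33 rms 0.35
...............##############################
...............##############################
...............##############################
...............##############################
...............##############################
...............###########################...
...............#####################.........
.........####.######################.........
........###########################..........
.......############################..........
........###########################..........
........##########################...........
.........#########################...........
...........#######################...........
............#####################............
.............###############.................
...............#############.................
..................##########.................
....................########.................
.............................................
.............................................
.............................................
.............................................
.............................................
.............................................
```

The new colour mask gives about 33°, which overshoots the 28° target. The earlier brightness mask probably lost the dark parts of the flange. I'll cross-check from other yaws.

```bash
cat > t4.py <<'E'
import tilt3
from tilt3 import *
tilt3.W=20
s=V("side"); go(.39,.29,.49,104.2)
for rb in(-.0005,-.001): run3(s,rb)
m=cv2.imread("pics/mask.png",0)[::16,::10]
for r in m: print("".join("#" if x else "." for x in r))
E
python3 -m crank '{"moves":[[0, 0, 0, 0.188, 0], [0, 0, 0, 0.376, 0], [0, 0, 0, 0.45, 0], [0, 0, 0, 0.45, 0]]}'|grep pos; python3 t4.py;  python3 -m crank '{"moves":[[0, 0, 0, -0.188, 0], [0, 0, 0, -0.376, 0], [0, 0, 0, -0.564, 0], [0, 0, 0, -0.752, 0], [0, 0, 0, -0.9, 0]]}'|grep pos;python3 -m crank '{"moves":[[0, 0, 0, 0, 0]]}'>/dev/null; python3 t4.py
```

```text
tool_pos: [0.3909, 0.2914, 0.5582]
shift [ 0.0005 -0.0016  0.0032] turn -0.451 yaw_y 78.36 tcp [0.3908 0.2915 0.5582] q7 0.59 t 34.8 w 0.407 F [ 0.3 -0.  -1.1]
rb -0.0005 W 20 tilt 34.04 roll -1.83 a,c,dy [-12.6  96.1  -0. ] 203 83 rms 0.43
rb -0.001 W 20 tilt 33.56 roll -0.39 a,c,dy [-12.5  95.9  -0. ] 203 83 rms 0.25
..##################################
..##################################
...#################################
.............#######################
.........###########################
.......####################.........
......######################........
......######################........
.......####################.........
.......##################...........
........###############.............
.........##############.............
...........############.............
.............#########..............
................####................
....................................
....................................
....................................
....................................
tool_pos: [0.3906, 0.2914, 0.5584]
shift [ 0.0012 -0.0008  0.0034] turn 0.44
[... 247 characters left out ...]
......#########.......##########..
........########........##########..
........###########.....##########..
........##############..#########...
........#########################...
.........#######################....
..........######################....
......#########################.....
......#########################.....
.......########################.....
..........##################........
............#############...........
...............#########............
..................######............
....................................
....................................
....................................
....................................
....................................
```

All three yaws agree on 33.3° (a = −12.5, c = 96 mm), so it's 5° over. Fix: press the flange's low corner on the bare bench and drag it back below 27°, then re-press on the fin to the calibrated depth. First I'll refine the lens tilt from the stored pictures.

```bash
python3 -m crank '{"moves":[[0, 0, 0, 0.188, 0], [0, 0, 0, 0.376, 0], [0, 0, 0, 0.564, 0], [0, 0, 0, 0.752, 0], [0, 0, 0, 0.94, 0]]}'>/dev/null; python3 -m crank '{"moves":[[0, 0, 0, 0.188, 0], [0, 0, 0, 0.376, 0], [0, 0, 0, 0.564, 0], [0, 0, 0, 0.752, 0], [0, 0, 0, 0.94, 0]]}'>/dev/null; python3 -m crank '{"moves":[[0, 0, 0, 0.188, 0], [0, 0, 0, 0.307, 0]]}'|grep pos
python3 - <<'E'
from meas import *
from scipy.optimize import least_squares
go(.5386,.055,.12,4.4)
t,s=V("top"),V("side"); t.im=cv2.imread("pics/top0.png")[:,:,::-1]; s.im=cv2.imread("pics/side0.png")[:,:,::-1]
A,B=ann(t,(169,218)),ann(s,(268,402)); az=np.radians(-165.8)
def pts(el):
    (cx,cy),(a,b),th=el; k=np.linspace(0,2*np.pi,60); th=np.radians(th); return np.c_[cx+a/2*np.cos(k)*np.cos(th)-b/2*np.sin(k)*np.sin(th),cy+a/2*np.cos(k)*np.sin(th)+b/2*np.sin(k)*np.cos(th)]
for k in("in","out"):
  for use in("ts","t","s"):
    V_=[(v,v.ray(pts(E[k]))) for n,v,E in(("t",t,A),("s",s,B)) if n in use]
    def res(p):
        n=np.array([np.sin(p[0])*np.cos(az),np.sin(p[0])*np.sin(az),np.cos(p[0])]); o=[]
        for i,(v,r) in enumerate(V_):
            C=p[1:4]+(np.r_[p[5:7],0] if i else 0); X=v.e+r*(((C-v.e)@n)/(r@n))[:,None]; o.append(np.linalg.norm(X-C,axis=1)-p[4])
        return np.r_[np.concatenate(o)*1000, p[5:7]*200, (p[3]-.13)*(50 if len(use)==1 else 0)]
    q=least_squares(res,[.5,.582,.342,.13,.016,0,0]).x; print(k,use,"tilt %.2f"%np.degrees(q[0]),q[1:].round(4),np.sqrt(np.mean(res(q)**2)).round(2))
E
```

```text
tool_pos: [0.3903, 0.2915, 0.5584]
shift [-0.2471  0.1298  0.3735] turn -0.0 yaw_y 4.39 tcp [0.3903 0.2915 0.5584] q7 -0.69 t 37.1 w 0.409 F [-0.1  0.9 -1.3]
in ts tilt 27.55 [ 0.5824  0.3414  0.1311  0.0141 -0.0007  0.0017] 0.13
in t tilt 30.90 [0.5826 0.3416 0.13   0.0142 0.     0.    ] 0.03
in s tilt 27.26 [0.5819 0.3425 0.1302 0.0142 0.     0.    ] 0.06
out ts tilt 28.10 [ 0.5829  0.3417  0.1297  0.0209 -0.0009  0.0009] 0.06
out t tilt 27.24 [0.5828 0.3416 0.13   0.0209 0.     0.    ] 0.01
out s tilt 28.40 [0.5819 0.3428 0.13   0.021  0.     0.    ] 0.03
```

```bash
python3 -m crank '{"moves":[[-0.04, 0.02, 0.045, 0, 0], [-0.08, 0.04, 0.09, 0, 0], [-0.12, 0.06, 0.135, 0, 0], [-0.16, 0.085, 0.18, 0, 0], [-0.2, 0.105, 0.225, 0, 0]]}'>/dev/null; python3 -m crank '{"moves":[[-0.04, 0.02, 0.045, 0, 0], [-0.047, 0.025, 0.09, 0, 0], [-0.047, 0.025, 0.14, 0, 0], [-0.047, 0.025, 0.185, 0, 0], [-0.047, 0.025, 0.21, 0, 0]]}'>/dev/null; python3 -m crank '{"moves":[[0, 0, 0.006, 0, 0], [0, 0, 0.006, 0, 0]]}'|grep -E "pos|force:"
```

```text
tool_pos: [0.5385, 0.0602, 0.1222]
force: [1.1, 0.0, -1.5]
grasp_force: 30.0
```

```bash
python3 -m crank '{"moves":[[0, 0, 0.006, 0, 0], [0, 0, 0.01, 0, 0], [0, 0, 0.012, 0, 0], [0, 0, 0.012, 0, 0]]}'|grep -E "pos|force:"; python3 -m crank '{"moves":[[-0.001, 0, 0.0005, 0, 0], [-0.002, 0, 0.001, 0, 0], [-0.003, 0, 0.0015, 0, 0], [-0.003, 0, 0.0015, 0, 0]]}'|grep -E "pos|force:"; python3 -m crank '{"moves":[[-0.001, 0, 0.0005, 0, 0], [-0.002, 0, 0.001, 0, 0], [-0.003, 0, 0.0015, 0, 0], [-0.003, 0, 0.0015, 0, 0]]}'|grep -E "pos|force:"
```

```text
tool_pos: [0.5381, 0.0602, 0.1101]
force: [0.2, -0.5, -1.5]
grasp_force: 30.0
tool_pos: [0.5385, 0.0575, 0.1087]
force: [-0.2, 1.8, 2.5]
grasp_force: 30.0
tool_pos: [0.5386, 0.055, 0.1075]
force: [-1.9, 4.6, 7.6]
grasp_force: 30.0
```

```bash
python3 -m crank '{"moves":[[-0.001, 0, 0.0005, 0, 0], [-0.002, 0, 0.001, 0, 0], [-0.003, 0, 0.0015, 0, 0], [-0.003, 0, 0.0015, 0, 0]]}'|grep -E "pos|force:"; python3 -m crank '{"moves":[[-0.001, 0, 0.0005, 0, 0], [-0.002, 0, 0.001, 0, 0], [-0.003, 0, 0.0015, 0, 0], [-0.003, 0, 0.0015, 0, 0]]}'|grep -E "pos|force:"; python3 t4.py|head -4
```

```text
tool_pos: [0.5386, 0.0518, 0.1059]
force: [-2.7, 3.2, 8.7]
grasp_force: 30.0
tool_pos: [0.5386, 0.0488, 0.1043]
force: [-2.7, 3.3, 8.1]
grasp_force: 30.0
shift [ 0.2532 -0.1279 -0.4504] turn 1.408 yaw_y 4.89 tcp [0.5386 0.0489 0.1044] q7 -0.05 t 41.25 w 0.405 F [-3.9  3.4  7.6]
rb -0.0005 W 20 tilt 36.84 roll -0.00 a,c,dy [36.1 42.9  0. ] 106 1 rms 0.37
rb -0.001 W 20 tilt 35.85 roll -0.00 a,c,dy [37.3 42.2  0. ] 107 1 rms 0.31
############################...#####
```

The plateau force shows it rotating back; it's now near 20°. Lift and go to the fin for the final calibrated press.

```bash
python3 -m crank '{"moves":[[0, 0, -0.03, 0, 0], [-0.03, 0, -0.08, 0, 0], [-0.07, 0, -0.08, 0.005, 0], [-0.09, 0, -0.06, 0.005, 0], [-0.09, 0, -0.05, 0.005, 0]]}'|grep -E "pos"; python3 -m crank '{"moves":[[0, 0, 0, 0, 0], [0, 0, 0, 0, 0]]}'|grep -E "pos|force:"; python3 -c "
from h import *
go(.5387,-.0555,.075,4.35)"
```

```text
tool_pos: [0.5463, -0.0435, 0.1534]
tool_pos: [0.5468, -0.0403, 0.1541]
force: [-0.4, -0.1, -0.8]
grasp_force: 30.0
shift [-0.0145 -0.0093  0.0141] turn 0.005 yaw_y 4.65 tcp [ 0.5468 -0.0403  0.1541] q7 0.08 t 42.125 w 0.408 F [-0.4 -0.1 -0.8]
```

```bash
python3 -m crank '{"moves":[[-0.008, -0.005, 0, 0.005, 0], [-0.0145, -0.0093, 0.004, 0.005, 0], [-0.0145, -0.0093, 0.009, 0.005, 0], [-0.0145, -0.0093, 0.014, 0.005, 0], [-0.0145, -0.0093, 0.014, 0.005, 0]]}'|grep -E "pos|force:"; python3 -m crank '{"moves":[[0, 0, 0.001, 0, 0], [0.0002, 0, 0.002, 0, 0], [0.0004, 0, 0.003, 0, 0], [0.0006, 0, 0.004, 0, 0], [0.0006, 0, 0.004, 0, 0]]}'|grep -E "pos|force:"
```

```text
tool_pos: [0.5385, -0.0564, 0.1395]
force: [0.4, -0.3, -1.9]
grasp_force: 30.0
tool_pos: [0.5385, -0.056, 0.136]
force: [0.4, -0.7, -0.7]
grasp_force: 30.0
```

```bash
python3 -m crank '{"moves":[[0.0005, 0, 0.001, 0, 0], [0.001, 0, 0.002, 0, 0], [0.001, 0, 0.002, 0, 0]]}'|grep -E "pos|force:"; python3 -m crank '{"moves":[[0.0003, 0, 0.001, 0, 0], [0.0003, 0, 0.002, 0, 0], [0.0003, 0, 0.0025, 0, 0], [0.0003, 0, 0.0025, 0, 0]]}'|grep -E "pos|force:"
```

```text
tool_pos: [0.5387, -0.0551, 0.1342]
force: [-0.2, -1.0, 3.1]
grasp_force: 30.0
tool_pos: [0.5384, -0.0546, 0.1313]
force: [-0.1, 1.0, -1.9]
grasp_force: 30.0
```

The contact force vanished unexpectedly. Lifting straight up and measuring.

```bash
python3 -m crank '{"moves":[[0, 0, -0.01, 0, 0], [0.005, 0, -0.05, 0, 0], [0.04, 0.005, -0.1, 0, 0], [0.08, 0.005, -0.15, -0.188, 0], [0.12, 0.005, -0.2, -0.376, 0]]}'|grep -E "pos|force:|width"; python3 -m crank '{"moves":[[0.04, -0.03, -0.045, -0.188, 0], [0.07, -0.06, -0.09, -0.376, 0], [0.1, -0.09, -0.135, -0.564, 0], [0.13, -0.12, -0.18, -0.752, 0], [0.14, -0.14, -0.22, -0.9, 0]]}'|grep -E "pos"; python3 -c "
from h import *
go(.39,.29,.495,78)"
```

```text
tool_pos: [0.5341, 0.0645, 0.3317]
force: [0.7, 0.7, -1.1]
gripper_width: 0.408
grasp_force: 30.0
tool_pos: [0.3449, 0.1292, 0.5514]
shift [-0.0099  0.1667 -0.0085] turn -0.004 yaw_y 77.74 tcp [0.3449 0.1292 0.5514] q7 0.88 t 45.5 w 0.412 F [ 0.9  0.1 -1.3]
```

```bash
python3 -m crank '{"moves":[[0, 0.055, -0.003, 0, 0], [-0.005, 0.11, -0.006, 0, 0], [-0.01, 0.166, -0.008, 0, 0], [-0.01, 0.166, -0.008, 0, 0]]}'>/dev/null; python3 -m crank '{"moves":[[0, 0, 0, 0, 0]]}'|grep pos; python3 t4.py
```

```text
tool_pos: [0.3935, 0.2878, 0.5571]
shift [0.0041 0.0018 0.0023] turn -0.47 yaw_y 77.28 tcp [0.3936 0.2874 0.5573] q7 0.54 t 46.175 w 0.412 F [-0.5 -0.1 -0.5]
rb -0.0005 W 20 tilt 21.76 roll -2.05 a,c,dy [-7. 98. -0.] 206 88 rms 0.44
rb -0.001 W 20 tilt 21.45 roll -0.47 a,c,dy [-6.9 97.8 -0. ] 206 87 rms 0.28
..##################################
..##################################
..##################################
............########################
..............######################
..........##################........
........####################........
.......#####################........
.......####################.........
........#################...........
........#################...........
.........#################..........
...........##############...........
.............############...........
................#######.............
....................................
....................................
....................................
....................................
```

Tilt is now 21.5°: the flange edge had just slipped past the fin edge. I'll re-press with the fin 2 mm further under the flange.

```bash
python3 -c "
from h import *
go(.5386,-.044,.095,4.35)"; python3 -m crank '{"moves":[[0, 0, 0.04, 0.188, 0], [0.03, -0.04, 0.08, 0.376, 0], [0.06, -0.08, 0.12, 0.564, 0], [0.08, -0.12, 0.16, 0.752, 0], [0.1, -0.16, 0.2, 0.94, 0]]}'|grep pos;  python3 -c "
from h import *
go(.5386,-.044,.095,4.35)"
```

```text
shift [-0.2143 -0.291   0.3976] turn 1.273 yaw_y 77.28 tcp [0.3936 0.2874 0.5573] q7 0.54 t 46.175 w 0.412 F [-0.5 -0.1 -0.5]
tool_pos: [0.2597, 0.1519, 0.3566]
shift [-0.2896  0.179   0.1971] turn 0.328 yaw_y 23.15 tcp [0.2597 0.1519 0.3566] q7 -0.31 t 46.8 w 0.407 F [ 1.   0.5 -1.4]
```

```bash
python3 -m crank '{"moves":[[-0.05, 0.03, 0.03, 0.11, 0], [-0.1, 0.06, 0.06, 0.22, 0], [-0.15, 0.09, 0.09, 0.328, 0], [-0.2, 0.12, 0.11, 0.328, 0], [-0.25, 0.15, 0.13, 0.328, 0]]}'>/dev/null; python3 -m crank '{"moves":[[-0.02, 0.03, 0.01, 0, 0], [-0.02, 0.03, 0.02, 0, 0]]}' |grep pos; python3 -m crank '{"moves":[[0, 0, 0, 0, 0]]}' |grep pos;python3 -c "
from h import *
go(.5386,-.0578,.075,4.35)"
```

```text
tool_pos: [0.5263, -0.0309, 0.2097]
tool_pos: [0.5233, -0.0286, 0.2094]
shift [-0.0304  0.013   0.0694] turn 0.007 yaw_y 4.76 tcp [ 0.5233 -0.0286  0.2094] q7 -0.09 t 47.8 w 0.412 F [-1.5  0.1 -1.2]
```

```bash
python3 -m crank '{"moves":[[-0.0304, 0.013, 0.03, 0.007, 0], [-0.0304, 0.013, 0.05, 0.007, 0], [-0.0304, 0.013, 0.066, 0.007, 0], [-0.0304, 0.013, 0.069, 0.007, 0], [-0.0304, 0.013, 0.069, 0.007, 0]]}'|grep -E "pos|force:";python3 -c "
from h import *
go(.5386,-.0563,.0663,4.35)"
```

```text
tool_pos: [0.5401, -0.0567, 0.1411]
force: [-1.1, -0.1, -0.7]
grasp_force: 30.0
shift [ 0.0006 -0.0014  0.0098] turn 0.002 yaw_y 4.46 tcp [ 0.5401 -0.0567  0.1411] q7 -0.07 t 48.425 w 0.409 F [-1.1 -0.1 -0.7]
```

```bash
python3 -m crank '{"moves":[[-0.001, -0.001, 0.002, 0, 0], [-0.001, -0.001, 0.004, 0, 0], [-0.001, -0.001, 0.006, 0, 0], [-0.001, -0.001, 0.0065, 0, 0]]}'|grep -E "pos|force:"; python3 -m crank '{"moves":[[0.0003, 0, 0.001, 0, 0], [0.0006, 0, 0.002, 0, 0], [0.0008, 0, 0.003, 0, 0], [0.001, 0, 0.0035, 0, 0], [0.001, 0, 0.0035, 0, 0]]}'|grep -E "pos|force:"
```

```text
tool_pos: [0.5396, -0.058, 0.1346]
force: [-1.0, 2.5, 8.6]
grasp_force: 30.0
tool_pos: [0.5403, -0.0571, 0.1314]
force: [0.6, 1.8, 8.0]
grasp_force: 30.0
```

```bash
python3 -m crank '{"moves":[[0.003, 0, -0.03, 0, 0], [0.03, -0.005, -0.08, -0.1, 0], [0.07, -0.02, -0.125, -0.27, 0], [0.11, -0.035, -0.17, -0.45, 0], [0.15, -0.05, -0.215, -0.63, 0]]}'|grep pos; python3 -c "
from h import *
go(.39,.29,.495,78)"
```

```text
tool_pos: [0.4769, 0.0894, 0.3471]
shift [ 0.2085  0.0655 -0.213 ] turn -0.649 yaw_y 40.84 tcp [0.4769 0.0894 0.3471] q7 0.26 t 50.175 w 0.407 F [ 0.5 -0.2 -1.9]
```

```bash
python3 -m crank '{"moves":[[0.04, 0.013, -0.04, -0.17, 0], [0.08, 0.026, -0.08, -0.34, 0], [0.12, 0.04, -0.12, -0.5, 0], [0.165, 0.052, -0.165, -0.649, 0], [0.208, 0.065, -0.21, -0.649, 0]]}'>/dev/null; python3 -m crank '{"moves":[[0, 0, 0, 0, 0]]}'|grep pos; python3 t4.py|head -3;python3 t4.py|sed -n 3p; python3 -c "
from h import *
go(.5,.33,.4,104.2)"
```

```text
tool_pos: [0.3913, 0.29, 0.5563]
shift [ 0.0027  0.0018 -0.0008] turn -0.46 yaw_y 77.85 tcp [0.3923 0.2877 0.5542] q7 0.52 t 50.975 w 0.404 F [ 0.1 -0.5 -1.7]
rb -0.0005 W 20 tilt 28.36 roll -1.91 a,c,dy [-8.5 95.9 -0. ] 190 86 rms 0.37
rb -0.001 W 20 tilt 27.94 roll -0.34 a,c,dy [-8.4 95.8  0. ] 190 87 rms 0.3
rb -0.001 W 20 tilt 28.32 roll -0.17 a,c,dy [-8.8 95.7  0. ] 184 87 rms 0.3
shift [-0.0953  0.0656  0.0879] turn -0.462 yaw_y 77.72 tcp [0.3929 0.2862 0.5529] q7 0.52 t 51.025 w 0.405 F [-0.3 -0.  -0.7]
```

Tilt is now 28.1° against the lens's 28.0°. Going to the focus point: TCP (0.5286, 0.3284, 0.3143), yaw 104.2°.

```bash
python3 -c "
from h import *
go(.5286,.3284,.2493,104.2)";  python3 -m crank '{"moves":[[0.012, 0.03, 0.04, -0.188, 0], [0.012, 0.06, 0.08, -0.376, 0], [0.012, 0.09, 0.12, -0.462, 0], [0.012, 0.12, 0.16, -0.462, 0], [0.012, 0.14, 0.2, -0.462, 0]]}'|grep pos; python3 -c "
from h import *
go(.5286,.3284,.2493,104.2)"
```

```text
shift [-0.1235  0.0702  0.2386] turn -0.462 yaw_y 77.72 tcp [0.3929 0.2862 0.5529] q7 0.52 t 51.025 w 0.405 F [-0.3 -0.  -0.7]
tool_pos: [0.4121, 0.4251, 0.35]
shift [-0.0896 -0.122   0.0357] turn -0.002 yaw_y 104.08 tcp [0.4121 0.4251 0.35  ] q7 0.57 t 51.65 w 0.403 F [-0.6 -0.1 -0.5]
```

```bash
python3 -m crank '{"moves":[[-0.03, -0.04, 0, -0.002, 0], [-0.06, -0.08, 0, -0.002, 0], [-0.0896, -0.122, 0.01, -0.002, 0], [-0.0896, -0.122, 0.025, -0.002, 0], [-0.0896, -0.122, 0.0357, -0.002, 0]]}'>/dev/null; python3 -m crank '{"moves":[[0, 0, 0, 0, 0], [0, 0, 0, 0, 0], [0, 0, 0, 0, 0]]}'|grep -E "pos|force:"
python3 - <<'E'
from h import *
go(.5286,.3284,.2493,104.2)
import t4
E
```

```text
tool_pos: [0.5276, 0.3302, 0.3181]
force: [0.9, 0.4, -1.0]
grasp_force: 30.0
shift [-0.0005 -0.002   0.0038] turn 0.002 yaw_y 104.34 tcp [0.5276 0.3302 0.3181] q7 0.8 t 52.65 w 0.401 F [ 0.9  0.4 -1. ]
shift [ 0.1431 -0.0047 -0.2371] turn 0.002 yaw_y 104.33 tcp [0.5277 0.3301 0.3181] q7 0.8 t 52.7 w 0.406 F [ 0.6 -0.5 -1.4]
rb -0.0005 W 20 tilt 57.31 roll 0.53 a,c,dy [-23.9 100.1   0. ] 77 4 rms 0.91
rb -0.001 W 20 tilt 58.23 roll 0.13 a,c,dy [-24.5 102.2   0. ] 70 3 rms 0.81
......########################......
......########################......
......#########################.....
.......########################.....
.......##########################...
.......##########################...
.......##########################...
.......###########################..
........##########################..
........##########################..
........##########################..
........##########################..
........#########################...
.........################...........
.........#######....................
.#.##.##............................
.##########.........................
.##.....###.........................
###......####.......................
```

```bash
python3 -m crank '{"moves":[[-0.0005, -0.002, 0.004, 0.002, 0], [-0.0005, -0.002, 0.004, 0.002, 0], [-0.0005, -0.002, 0.004, 0.002, 0], [-0.0005, -0.002, 0.004, 0.002, 0]]}'|grep -E "pos|force:|width"
python3 - <<'E'
from h import *
go(.5286,.3284,.2493,104.2); print(observe()["dq"].round(4))
E
python3 tb2.py 2>&1 | head -4
```

```text
tool_pos: [0.5289, 0.3278, 0.3135]
force: [-0.6, 0.8, -0.4]
gripper_width: 0.406
grasp_force: 30.0
shift [ 0.0001  0.0007 -0.0008] turn -0.001 yaw_y 104.17 tcp [0.5289 0.3278 0.3135] q7 0.8 t 53.2 w 0.406 F [-0.6  0.8 -0.4]
[ 0.      0.0011 -0.0013 -0.0015 -0.0005  0.0006  0.0007]
((550.650390625, -246.763916015625), (183.77828979492188, 143.482421875), 4.380887508392334)
rear x_h -0.1542184952226101 (home -.155) [-153.8 -154.9 -153.6 -154.7 -153.6 -154.7 -155.8 -154.5]
tray [ 0.54671649 -0.19541438] peg [ 0.51281177 -0.21104993]
```

The tray is still home (same −154.2 reading as before), and the bush is steady at the focus within about 1 mm. Handing in.

```bash
python3 -c "
from bench import *
print(close_job())"
```

```text
the job is handed in; nothing more can be done
None
```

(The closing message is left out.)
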